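# Set up the wire straightener

### The job

Set up the bench wire straightener: push every loose roller on the desk fully down onto a spindle of its own, press both wire guide blocks flush into the two recesses at the ends of the plate, and only when all of these are home swing the clamp lever fully over towards the rollers. Leave the jar, the pin vise and the clamp where they are.

Things in the scene. Friction and masses are not known exactly. Their poses are not given: they have to be found in the camera images.
- straightener: Wire straightener, fixed: aluminium base plate 210 (x) x 340 (y) x 24 mm high lying on the desk, with five upright dark steel spindles, a rectangular recess near each end and a clamp lever. Origin: centre of its underside; z up; turned by up to 0.2 rad at the start.
- spindle_1 (a point): Foot of one spindle, on its axis at the level of the plate's top. Spindle 13 mm in diameter, 24 mm high, tapered over its top 5 mm. Spindles stand in two rows along the plate's y, 80 mm apart within a row (three in the -x row, two in the +x row 60 mm away, staggered by 40 mm). Axes as the straightener's. Any roller fits any spindle; spindles may stay empty.
- spindle_2 (a point): Foot of one spindle, on its axis at the level of the plate's top. Spindle 13 mm in diameter, 24 mm high, tapered over its top 5 mm. Spindles stand in two rows along the plate's y, 80 mm apart within a row (three in the -x row, two in the +x row 60 mm away, staggered by 40 mm). Axes as the straightener's. Any roller fits any spindle; spindles may stay empty.
- spindle_3 (a point): Foot of one spindle, on its axis at the level of the plate's top. Spindle 13 mm in diameter, 24 mm high, tapered over its top 5 mm. Spindles stand in two rows along the plate's y, 80 mm apart within a row (three in the -x row, two in the +x row 60 mm away, staggered by 40 mm). Axes as the straightener's. Any roller fits any spindle; spindles may stay empty.
- spindle_4 (a point): Foot of one spindle, on its axis at the level of the plate's top. Spindle 13 mm in diameter, 24 mm high, tapered over its top 5 mm. Spindles stand in two rows along the plate's y, 80 mm apart within a row (three in the -x row, two in the +x row 60 mm away, staggered by 40 mm). Axes as the straightener's. Any roller fits any spindle; spindles may stay empty.
- spindle_5 (a point): Foot of one spindle, on its axis at the level of the plate's top. Spindle 13 mm in diameter, 24 mm high, tapered over its top 5 mm. Spindles stand in two rows along the plate's y, 80 mm apart within a row (three in the -x row, two in the +x row 60 mm away, staggered by 40 mm). Axes as the straightener's. Any roller fits any spindle; spindles may stay empty.
- recess_1 (a point): Centre of the floor of one recess, 12 mm below the plate's top. Recess 47 mm (along its x) x 29 mm (y), 12 mm deep, 2 mm chamfer at the mouth. Axes as the straightener's. Either guide fits either recess, either way round.
- recess_2 (a point): Centre of the floor of one recess, 12 mm below the plate's top. Recess 47 mm (along its x) x 29 mm (y), 12 mm deep, 2 mm chamfer at the mouth. Axes as the straightener's. Either guide fits either recess, either way round.
- roller_1: Steel roller, a plain sleeve 36 mm outside, 16 mm bore, 30 mm high, standing upright on the desk. Origin: centre of its underside, z along its axis. Home: underside on the plate. Three to five rollers are present, absent ones read None.
- roller_2: Steel roller, a plain sleeve 36 mm outside, 16 mm bore, 30 mm high, standing upright on the desk. Origin: centre of its underside, z along its axis. Home: underside on the plate. Three to five rollers are present, absent ones read None.
- roller_3: Steel roller, a plain sleeve 36 mm outside, 16 mm bore, 30 mm high, standing upright on the desk. Origin: centre of its underside, z along its axis. Home: underside on the plate. Three to five rollers are present, absent ones read None.
- roller_4: Steel roller, a plain sleeve 36 mm outside, 16 mm bore, 30 mm high, standing upright on the desk. Origin: centre of its underside, z along its axis. Home: underside on the plate. Three to five rollers are present, absent ones read None.
- roller_5: Steel roller, a plain sleeve 36 mm outside, 16 mm bore, 30 mm high, standing upright on the desk. Origin: centre of its underside, z along its axis. Home: underside on the plate. Three to five rollers are present, absent ones read None.
- guide_1: Grey plastic wire guide block: foot 44 (x) x 26 (y) x 12 mm high, with an upright fin on its middle, 36 (x) x 10 (y) mm, from 12 to 42 mm above the underside, to grip across its 10 mm. Origin: centre of its underside, z up. Home: foot on the recess floor, the foot's top flush with the plate.
- guide_2: Grey plastic wire guide block: foot 44 (x) x 26 (y) x 12 mm high, with an upright fin on its middle, 36 (x) x 10 (y) mm, from 12 to 42 mm above the underside, to grip across its 10 mm. Origin: centre of its underside, z up. Home: foot on the recess floor, the foot's top flush with the plate.
- lever (a joint): Clamp lever angle in rad, 0 to 1.0, grows towards the rollers. At 0 it leans 0.5 rad from upright to the straightener's +x (away from the rollers); at 1.0, a hard stop, 0.5 rad to -x, over them. Starts at 0 to 0.15; stays where left, moved by about 1 N at the ball. Grey pivot block 70 x 50 x 25 mm on the plate; pivot axis along the straightener's y, 46 mm above the desk.
- lever_tip (a point): Centre of the lever's black ball, 26 mm in diameter, at the end of a 10 mm thick steel rod; 80 mm from the pivot axis, 116 mm above the desk at either end of the travel.
- jar: Bystander: shut glass jar, 60 mm in diameter, 75 mm high, loose. Origin: centre of its underside.
- vise: Bystander: pin vise lying on the desk, 90 mm long, 12 mm thick, along its x. Origin: under its middle.
- clamp: Bystander: small aluminium C-clamp lying flat, about 80 x 110 x 14 mm. Origin: under its spine.
There are look-alikes about, which are no part of the job. What is shaped like the roller_2 but blue, red or yellow is not meant.

How it is judged (in metres and radians):
On the way, in this order (a step that is already met when the one before it is completed fails the run):
1. all rollers are home on spindles and both guides flush in the recesses while the lever is still open (below 0.4 rad) (((horizontal distance between roller_1 and spindle_1 below 0.004 m and z of roller_1 in the frame of spindle_1 below 0.0025 m) or (horizontal distance between roller_1 and spindle_2 below 0.004 m and z of roller_1 in the frame of spindle_2 below 0.0025 m) or (horizontal distance between roller_1 and spindle_3 below 0.004 m and z of roller_1 in the frame of spindle_3 below 0.0025 m) or (horizontal distance between roller_1 and spindle_4 below 0.004 m and z of roller_1 in the frame of spindle_4 below 0.0025 m) or (horizontal distance between roller_1 and spindle_5 below 0.004 m and z of roller_1 in the frame of spindle_5 below 0.0025 m)) and ((horizontal distance between roller_2 and spindle_1 below 0.004 m and z of roller_2 in the frame of spindle_1 below 0.0025 m) or (horizontal distance between roller_2 and spindle_2 below 0.004 m and z of roller_2 in the frame of spindle_2 below 0.0025 m) or (horizontal distance between roller_2 and spindle_3 below 0.004 m and z of roller_2 in the frame of spindle_3 below 0.0025 m) or (horizontal distance between roller_2 and spindle_4 below 0.004 m and z of roller_2 in the frame of spindle_4 below 0.0025 m) or (horizontal distance between roller_2 and spindle_5 below 0.004 m and z of roller_2 in the frame of spindle_5 below 0.0025 m)) and ((horizontal distance between roller_3 and spindle_1 below 0.004 m and z of roller_3 in the frame of spindle_1 below 0.0025 m) or (horizontal distance between roller_3 and spindle_2 below 0.004 m and z of roller_3 in the frame of spindle_2 below 0.0025 m) or (horizontal distance between roller_3 and spindle_3 below 0.004 m and z of roller_3 in the frame of spindle_3 below 0.0025 m) or (horizontal distance between roller_3 and spindle_4 below 0.004 m and z of roller_3 in the frame of spindle_4 below 0.0025 m) or (horizontal distance between roller_3 and spindle_5 below 0.004 m and z of roller_3 in the frame of spindle_5 below 0.0025 m)) and ((horizontal distance between roller_4 and spindle_1 below 0.004 m and z of roller_4 in the frame of spindle_1 below 0.0025 m) or (horizontal distance between roller_4 and spindle_2 below 0.004 m and z of roller_4 in the frame of spindle_2 below 0.0025 m) or (horizontal distance between roller_4 and spindle_3 below 0.004 m and z of roller_4 in the frame of spindle_3 below 0.0025 m) or (horizontal distance between roller_4 and spindle_4 below 0.004 m and z of roller_4 in the frame of spindle_4 below 0.0025 m) or (horizontal distance between roller_4 and spindle_5 below 0.004 m and z of roller_4 in the frame of spindle_5 below 0.0025 m)) and ((horizontal distance between roller_5 and spindle_1 below 0.004 m and z of roller_5 in the frame of spindle_1 below 0.0025 m) or (horizontal distance between roller_5 and spindle_2 below 0.004 m and z of roller_5 in the frame of spindle_2 below 0.0025 m) or (horizontal distance between roller_5 and spindle_3 below 0.004 m and z of roller_5 in the frame of spindle_3 below 0.0025 m) or (horizontal distance between roller_5 and spindle_4 below 0.004 m and z of roller_5 in the frame of spindle_4 below 0.0025 m) or (horizontal distance between roller_5 and spindle_5 below 0.004 m and z of roller_5 in the frame of spindle_5 below 0.0025 m)) and ((horizontal distance between guide_1 and recess_1 below 0.004 m and z of guide_1 in the frame of recess_1 below 0.0025 m and angle between the x axis of guide_1 and the x axis of recess_1, either way round below 0.15 rad) or (horizontal distance between guide_1 and recess_2 below 0.004 m and z of guide_1 in the frame of recess_2 below 0.0025 m and angle between the x axis of guide_1 and the x axis of recess_2, either way round below 0.15 rad)) and ((horizontal distance between guide_2 and recess_1 below 0.004 m and z of guide_2 in the frame of recess_1 below 0.0025 m and angle between the x axis of guide_2 and the x axis of recess_1, either way round below 0.15 rad) or (horizontal distance between guide_2 and recess_2 below 0.004 m and z of guide_2 in the frame of recess_2 below 0.0025 m and angle between the x axis of guide_2 and the x axis of recess_2, either way round below 0.15 rad)) and angle between each of roller_1, roller_2, roller_3, roller_4, roller_5, guide_1, guide_2's own z axis and vertical below 0.1 rad and value of joint lever below 0.4 rad), for 0.2 s.
2. the lever is swung fully over (above 0.85 rad) (value of joint lever above 0.85 rad), for 0.2 s.
At the end, for the whole second after the job is handed in: Every roller present is on a spindle (axis within 4 mm, underside within 2.5 mm of the plate, upright), both guides are in the recesses (within 4 mm and 0.15 rad, underside within 2.5 mm of the floor, upright), the lever is past 0.85 rad and all is at rest (((horizontal distance between roller_1 and spindle_1 below 0.004 m and z of roller_1 in the frame of spindle_1 below 0.0025 m) or (horizontal distance between roller_1 and spindle_2 below 0.004 m and z of roller_1 in the frame of spindle_2 below 0.0025 m) or (horizontal distance between roller_1 and spindle_3 below 0.004 m and z of roller_1 in the frame of spindle_3 below 0.0025 m) or (horizontal distance between roller_1 and spindle_4 below 0.004 m and z of roller_1 in the frame of spindle_4 below 0.0025 m) or (horizontal distance between roller_1 and spindle_5 below 0.004 m and z of roller_1 in the frame of spindle_5 below 0.0025 m)) and ((horizontal distance between roller_2 and spindle_1 below 0.004 m and z of roller_2 in the frame of spindle_1 below 0.0025 m) or (horizontal distance between roller_2 and spindle_2 below 0.004 m and z of roller_2 in the frame of spindle_2 below 0.0025 m) or (horizontal distance between roller_2 and spindle_3 below 0.004 m and z of roller_2 in the frame of spindle_3 below 0.0025 m) or (horizontal distance between roller_2 and spindle_4 below 0.004 m and z of roller_2 in the frame of spindle_4 below 0.0025 m) or (horizontal distance between roller_2 and spindle_5 below 0.004 m and z of roller_2 in the frame of spindle_5 below 0.0025 m)) and ((horizontal distance between roller_3 and spindle_1 below 0.004 m and z of roller_3 in the frame of spindle_1 below 0.0025 m) or (horizontal distance between roller_3 and spindle_2 below 0.004 m and z of roller_3 in the frame of spindle_2 below 0.0025 m) or (horizontal distance between roller_3 and spindle_3 below 0.004 m and z of roller_3 in the frame of spindle_3 below 0.0025 m) or (horizontal distance between roller_3 and spindle_4 below 0.004 m and z of roller_3 in the frame of spindle_4 below 0.0025 m) or (horizontal distance between roller_3 and spindle_5 below 0.004 m and z of roller_3 in the frame of spindle_5 below 0.0025 m)) and ((horizontal distance between roller_4 and spindle_1 below 0.004 m and z of roller_4 in the frame of spindle_1 below 0.0025 m) or (horizontal distance between roller_4 and spindle_2 below 0.004 m and z of roller_4 in the frame of spindle_2 below 0.0025 m) or (horizontal distance between roller_4 and spindle_3 below 0.004 m and z of roller_4 in the frame of spindle_3 below 0.0025 m) or (horizontal distance between roller_4 and spindle_4 below 0.004 m and z of roller_4 in the frame of spindle_4 below 0.0025 m) or (horizontal distance between roller_4 and spindle_5 below 0.004 m and z of roller_4 in the frame of spindle_5 below 0.0025 m)) and ((horizontal distance between roller_5 and spindle_1 below 0.004 m and z of roller_5 in the frame of spindle_1 below 0.0025 m) or (horizontal distance between roller_5 and spindle_2 below 0.004 m and z of roller_5 in the frame of spindle_2 below 0.0025 m) or (horizontal distance between roller_5 and spindle_3 below 0.004 m and z of roller_5 in the frame of spindle_3 below 0.0025 m) or (horizontal distance between roller_5 and spindle_4 below 0.004 m and z of roller_5 in the frame of spindle_4 below 0.0025 m) or (horizontal distance between roller_5 and spindle_5 below 0.004 m and z of roller_5 in the frame of spindle_5 below 0.0025 m)) and ((horizontal distance between guide_1 and recess_1 below 0.004 m and z of guide_1 in the frame of recess_1 below 0.0025 m and angle between the x axis of guide_1 and the x axis of recess_1, either way round below 0.15 rad) or (horizontal distance between guide_1 and recess_2 below 0.004 m and z of guide_1 in the frame of recess_2 below 0.0025 m and angle between the x axis of guide_1 and the x axis of recess_2, either way round below 0.15 rad)) and ((horizontal distance between guide_2 and recess_1 below 0.004 m and z of guide_2 in the frame of recess_1 below 0.0025 m and angle between the x axis of guide_2 and the x axis of recess_1, either way round below 0.15 rad) or (horizontal distance between guide_2 and recess_2 below 0.004 m and z of guide_2 in the frame of recess_2 below 0.0025 m and angle between the x axis of guide_2 and the x axis of recess_2, either way round below 0.15 rad)) and angle between each of roller_1, roller_2, roller_3, roller_4, roller_5, guide_1, guide_2's own z axis and vertical below 0.1 rad and linear speed of each of roller_1, roller_2, roller_3, roller_4, roller_5, guide_1, guide_2 below 0.02 m/s and value of joint lever above 0.85 rad); the robot touches nothing.
It fails at once if the jar, the pin vise or the clamp is shifted by more than 4 cm (distance of any of jar, vise, clamp from where it was at the start of the episode above 0.04 m).
It fails at once if the jar is tipped (angle between jar's own z axis and vertical above 0.5 rad).
Of roller_1, roller_2, roller_3, roller_4, roller_5 only 3 to 5 are there at a start; the rules pass over those that are not, and their reading is None.
At some moment in a run one of roller_1, roller_2, roller_3, roller_4, roller_5, guide_1, guide_2 may be knocked a few centimetres aside while the robot is not near it.
It also fails if it takes over 210 s, if anything falls off the work surface, if the arm or the gripper's body presses on something with over 40 N, if the wrist force passes 120 N, or if a joint passes its speed limit or range.

### The arm

A 7-joint arm with a two-finger parallel gripper is mounted at the origin on the work surface. World frame = base frame: x ahead of the robot, y to its left, z up, the work surface at z = 0. Lengths are in mm, angles in rad, forces in N, time in s.
With the tool pointing down it reaches from about 425 to 875 mm from the base axis. Payload 8.4 kg.
Tool frame: the origin (TCP) lies at the very end of the fingers, on their centre line; the grasp point (between the pads) lies 19 mm behind it (manip.grasp_offset is the distance from the TCP to the grasp point, in mm); z points along the fingers, y is the direction in which the jaws open and shut (so a half turn about z gives the same grasp; the last joint's range is limited). The gripper opens to 85 mm and grips with 20 to 120 N. Pads are 22 mm wide; open, the fingers measure 114 mm over their backs; the gripper's body (76 mm by 85 mm) begins 54 mm behind the grasp point. The pads swing forward as they close: fully open they stand 13 mm farther back than shut.
Start: joints at [-1.426, 0.333, 0.04, 1.465, -0.013, 1.343, -0.059], TCP at [156.908, 630.749, 231.308] pointing down, gripper open.
Joint ranges: [-2.58, 2.58], [-0.38, 2.09], [-1.3, 1.39], [0.25, 2.4], [-1.5, 4.64], [0.08, 2.09], [-2.65, 2.65]. Speed limits (rad/s): [2.22, 2.22, 2.79, 2.79, 3.14, 3.14, 3.14].

### API

Orientations are given as [roll, pitch, yaw] about the fixed x, y, z axes, in that order (R = Rz(yaw) Ry(pitch) Rx(roll)).
In Python, from plant import manip gives the robot as it stands.
- The arm moves only by the tool move_arm, never from a script. Its argument "targets" is a list of rows, each an object with "fingers": the opening, from 0 (shut) to 1 (fully open); "travel": the shift along the tool's x, y, z in mm, a list of three; "rot": the turn, a rotation vector about the tool's x, y, z in degrees, a list of three. In form: [{"fingers": fingers, "travel": [x, y, z], "rot": [wx, wy, wz]}, ...]. A call has 1 to 12 rows; each row is the pose to reach, as a shift and turn from the pose measured when the call began, along the tool's axes at that moment; what a row does not reach only later rows make up. A row lasts 1/10 s, in which the tool goes at most 50 mm and 8.59 degrees, less where a joint would pass 70% of its speed; a pose out of reach is approached as far as the arm can. A call with a gripper value outside its range is refused whole. The fingers move at their own pace and stop on an object; "squeeze" is the grip in N (left out, the last holds). Time passes only in rows, so rows that repeat a pose let the fingers close. It gives the time, the measured TCP pose, the force and the opening at its end, in the units of the state.
- manip.state(): the state, without advancing time (a new reading comes with each control period).
- manip.capture(name): name is "scene" or "top" or "wrist"; returns a dict with "color" (480x640x3 uint8, red, green, blue), "vertical_fov" (degrees; the focal length in pixels is half the picture's height over the tangent of half this angle, whatever the lens; pixels are square), "cx", "cy" (the principal point, pixels), "D" ([k1, k2, p1, p2, k3] as OpenCV has them; the pictures are not rectified), "eye" and "attitude" of the camera in the world. Camera axes: x right, y up, looking along -z (the intrinsics and any distortion apply to the point x, -y, -z); pixel columns grow to the right and rows downward; lengths in mm; the calibration is good to about 2 mm. A picture is of the moment at which its call begins. There is no depth.
- manip.job_done(): hands the job in, once; it reports no verdict.
The state is a dict: "time_s": time; "joint_pos": joint angles; "qvel": joint speeds; "joint_torque": joint torques, N m; "eef_pos": TCP position; "orientation": TCP orientation; "wrist_force": force on the tool from outside, world axes, zero at the start; "torque": the same for the moment, N m; "gripper_width": opening from 0.0 (shut) to 1.0 (fully open).
Only numpy, scipy, OpenCV 4.12 (cv2) and the standard library are available. Lean on these libraries where they do the work, as an engineer would, in place of code of your own. Each camera call takes 0.05 s, during which the arm holds its last target. There are 200 camera calls.

## Working session

There is one attempt and no reset: what is moved stays moved. The work goes in short steps, Python scripts to look and compute and a tool call to move; the robot and the scene stay as the last step left them, time stands still between calls to the robot, and variables do not carry over. Pictures are saved under pics/ and viewed, about 12 in all and at most 16, crops included, and the job is handed in when it is done.

Besides the shell and the picture viewer there is one more tool, called after "Emit:" as name(argument=value, ...), one argument or row to a line, values as JSON. move_arm: Moves the arm, as the interface text tells. Its arguments: {"type":"object","properties":{"targets":{"type":"array"},"squeeze":{"type":"number"}},"required":["targets"]}

```bash
ls; mkdir -p pics; cat > h.py <<'E'
import numpy as np, cv2
from scipy.spatial.transform import Rotation as Ro
from plant import manip
def cap(n,f):
    c=manip.capture(n); cv2.imwrite('pics/'+f+'.png',c['color'][...,::-1]); np.save('pics/'+f+'.npy',{k:v for k,v in c.items()},allow_pickle=True); return c
def load(f): return np.load('pics/'+f+'.npy',allow_pickle=True).item()
def Rm(a):
    a=np.array(a,float)
    if a.shape==(3,3): return a
    return Ro.from_euler('xyz',a).as_matrix()
def K(c):
    f=240/np.tan(np.radians(c['vertical_fov'])/2); return np.array([[f,0,c['cx']],[0,f,c['cy']],[0,0,1.]])
def px2w(c,pts,z):
    p=cv2.undistortPoints(np.array(pts,float).reshape(-1,1,2),K(c),np.array(c['D'],float)).reshape(-1,2)
    d=np.c_[p[:,0],-p[:,1],-np.ones(len(p))]@Rm(c['attitude']).T
    e=np.array(c['eye']); return e+d*((np.asarray(z)-e[2])/d[:,2])[:,None]
def w2px(c,P):
    q=(np.array(P,float).reshape(-1,3)-c['eye'])@Rm(c['attitude']); q=q*[1,-1,-1]
    return cv2.projectPoints(q,np.zeros(3),np.zeros(3),K(c),np.array(c['D'],float))[0].reshape(-1,2)
E
python3 - <<'E'
from h import *
for n in('scene','top','wrist'):
    c=cap(n,n+'0'); print(n,{k:v for k,v in c.items() if k!='color'})
print(manip.state(),manip.grasp_offset)
E
```

```text
pics
scene {'vertical_fov': 53.35564888940132, 'cx': 321.540745571291, 'cy': 239.1248820549451, 'D': array([0.04277904, 0.        , 0.        , 0.        , 0.        ]), 'eye': array([1079.56287629,  387.62030658,  730.44637585]), 'attitude': array([ 0.77379682, -0.01634532,  2.23051826])}
top {'vertical_fov': 55.67747394992275, 'cx': 324.18391956410943, 'cy': 233.4107596631046, 'D': array([0.00026174, 0.        , 0.        , 0.        , 0.        ]), 'eye': array([463.74175874,   3.37993761, 926.12103524]), 'attitude': array([ 0.1181338 , -0.01801953, -1.57647525])}
wrist {'vertical_fov': 64.85080442628497, 'cx': 323.06648004971345, 'cy': 241.9789216365768, 'D': array([-0.01202366,  0.        ,  0.        ,  0.        ,  0.        ]), 'eye': array([ 77.87678721, 650.38725073, 371.73679901]), 'attitude': array([-0.31805575,  0.00323589,  1.32901964])}
{'time_s': 0.15, 'joint_pos': array([-1.42617533,  0.33376671,  0.03989052,  1.46605777, -0.01339209,
        1.34328304, -0.0585066 ]), 'qvel': array([-0.0010362 , -0.00110323, -0.00031562, -0.00295402, -0.00160242,
       -0.00099971, -0.00063312]), 'joint_torque': array([ 2.89137810e-03, -6.59037709e+01,  1.36713356e+00, -4.05867076e+01,
        1.67131028e-02,  9.66174819e-03, -5.39386417e-05]), 'eef_pos': array([156.86728092, 630.43144885, 230.61918007]), 'orientation': array([-3.14034735e+00,  9.50126376e-05,  2.89773667e+00]), 'wrist_force': array([ 0.00231877,  0.13152384, -0.28087775]), 'torque': array([ 0.00401912,  0.0253911 , -0.03563966]), 'gripper_width': 1.0001250546952316} 18.700000000000003
```

View pics/top0.png

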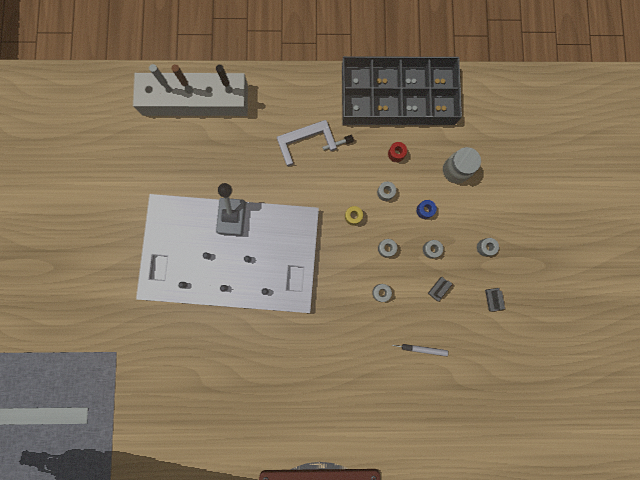

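View pics/scene0.png

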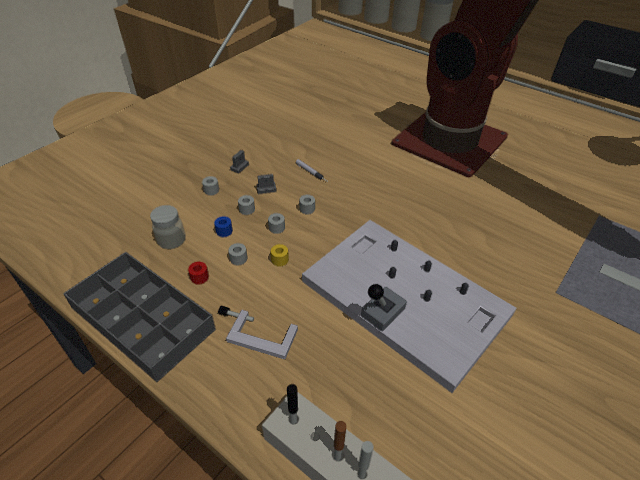

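```bash
python3 - <<'E'
from h import *
np.set_printoptions(precision=1,suppress=True)
c=load('top0')
print('plate',px2w(c,[(150,195),(318,208),(311,312),(137,299)],24)[:,:2])
print('spind',px2w(c,[(208,255),(249,258.5),(183,284.5),(224,287.5),(266,290.5)],47)[:,:2])
print('rec',px2w(c,[(159,267),(295.5,278)],20)[:,:2])
print('roll',px2w(c,[(387,190),(388,248),(433,249),(489,247),(382,293)],30)[:,:2])
print('gui',px2w(c,[(440,289),(495,299)],20)[:,:2])
print('ball',px2w(c,[(225,190)],116)[:,:2],'deco',px2w(c,[(354,215),(427,209),(398,152)],30)[:,:2],'jar',px2w(c,[(466,160)],75)[:,:2])
s=manip.state(); 
E
```

```text
plate [[649.5 335.4]
 [622.3  -1.3]
 [415.9  13.2]
 [443.2 352.5]]
spind [[526.9 211.3]
 [519.8 132.3]
 [470.6 257.5]
 [464.5 179.3]
 [458.3  99. ]]
rec [[505.5 313.6]
 [482.4  43.8]]
roll [[ 657.6 -140.4]
 [ 540.4 -139.8]
 [ 538.1 -229.4]
 [ 541.6 -341.6]
 [ 452.  -126. ]]
gui [[ 459.1 -243.3]
 [ 438.7 -352.4]]
ball [[639.5 167.2]] deco [[ 606.9  -73.2]
 [ 618.6 -220. ]
 [ 736.3 -164.6]] jar [[ 706.7 -287.7]]
```

```bash
cat >> h.py <<'E'
def go(*poses):
    s=manip.state(); R=Rm(s['orientation']); print('t',round(s['time_s'],1),'at',np.round(s['eef_pos'],1),'yaw',round(s['orientation'][2],3),'w',round(s['gripper_width'],3),'F',np.round(s['wrist_force'],1))
    for x,y,z,yaw in poses:
        t=R.T@(np.array([x,y,z])-s['eef_pos']); r=Ro.from_matrix(R.T@Ro.from_euler('xyz',[np.pi,0,yaw]).as_matrix()).as_rotvec(degrees=True)
        print('->',(x,y,z,yaw),'travel',np.round(t,1).tolist(),'rot',np.round(r,1).tolist())
E
python3 -c "
from h import *
go((500,250,230,1.486))"
```

```text
t 0.1 at [156.9 630.4 230.6] yaw 2.898 w 1.0 F [ 0.   0.1 -0.3]
-> (500, 250, 230, 1.486) travel [-424.8, -286.3, 1.0] rot [-0.1, 0.1, 80.9]
```

Emit:
move_arm(
  targets=[
    {"fingers":0.7,"travel":[-425,-286,1],"rot":[0,0,81]},
    {"fingers":0.7,"travel":[-425,-286,1],"rot":[0,0,81]},
    {"fingers":0.7,"travel":[-425,-286,1],"rot":[0,0,81]},
    {"fingers":0.7,"travel":[-425,-286,1],"rot":[0,0,81]},
    {"fingers":0.7,"travel":[-425,-286,1],"rot":[0,0,81]},
    {"fingers":0.7,"travel":[-425,-286,1],"rot":[0,0,81]},
    {"fingers":0.7,"travel":[-425,-286,1],"rot":[0,0,81]},
    {"fingers":0.7,"travel":[-425,-286,1],"rot":[0,0,81]},
    {"fingers":0.7,"travel":[-425,-286,1],"rot":[0,0,81]},
    {"fingers":0.7,"travel":[-425,-286,1],"rot":[0,0,81]},
    {"fingers":0.7,"travel":[-425,-286,1],"rot":[0,0,81]},
    {"fingers":0.7,"travel":[-425,-286,1],"rot":[0,0,81]},
  ],
)

```text
time_s: 1.35
eef_pos: [501.6, 247.8, 229.9]
orientation: [3.141, 0.002, 1.48]
wrist_force: [-1.0, 0.8, -0.7]
gripper_width: 0.702
```

```bash
python3 -c "
from h import *
manip.capture('wrist');c=cap('wrist','w1'); print(c['eye'],c['attitude'])
# scripted next view
go((530,-200,230,1.486),(500,-200,260,1.486))"
```

```text
[506.23750481 330.53653159 370.87988356] [-0.32099023  0.00073733 -0.08565905]
t 1.4 at [499.4 251.3 229.7] yaw 1.485 w 0.702 F [0.2 0.4 0.1]
-> (530, -200, 230, 1.486) travel [-447.0, 68.9, 0.2] rot [-0.1, 0.1, -0.0]
-> (500, -200, 260, 1.486) travel [-449.6, 39.0, -29.8] rot [-0.1, 0.1, -0.0]
```

View pics/w1.png

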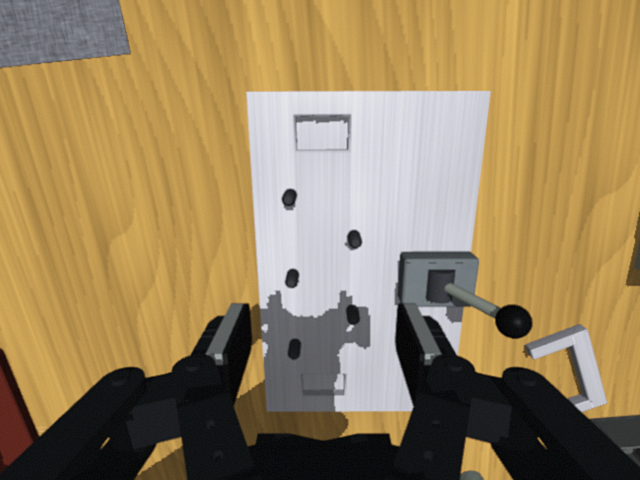

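```bash
python3 -c "
from h import *
im=cv2.imread('pics/w1.png')[100:400,240:400]
im=cv2.convertScaleAbs(im,alpha=1.6)
a=cv2.resize(im[:150],None,fx=4,fy=4,interpolation=cv2.INTER_CUBIC)[:, :]
b=cv2.resize(im[150:],None,fx=4,fy=4,interpolation=cv2.INTER_CUBIC)
cv2.imwrite('pics/w1c.png',cv2.resize(np.hstack([a,b]),None,fx=.625,fy=.625,interpolation=cv2.INTER_AREA))
"
```

```text
(no output)
```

View pics/w1c.png

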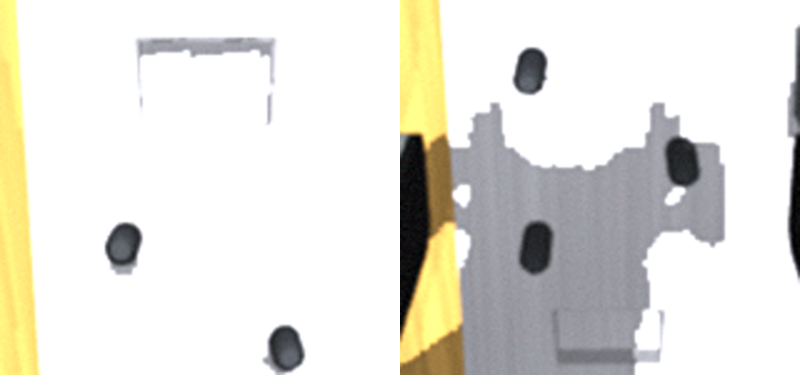

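Emit:
move_arm(
  targets=[
    {"fingers":0.7,"travel":[-450,50,-30],"rot":[0,0,0]},
    {"fingers":0.7,"travel":[-450,50,-30],"rot":[0,0,0]},
    {"fingers":0.7,"travel":[-450,50,-30],"rot":[0,0,0]},
    {"fingers":0.7,"travel":[-450,50,-30],"rot":[0,0,0]},
    {"fingers":0.7,"travel":[-450,50,-30],"rot":[0,0,0]},
    {"fingers":0.7,"travel":[-450,50,-30],"rot":[0,0,0]},
    {"fingers":0.7,"travel":[-450,50,-30],"rot":[0,0,0]},
    {"fingers":0.7,"travel":[-450,50,-30],"rot":[0,0,0]},
    {"fingers":0.7,"travel":[-450,50,-30],"rot":[0,0,0]},
    {"fingers":0.7,"travel":[-450,50,-30],"rot":[0,0,0]},
    {"fingers":0.7,"travel":[-450,50,-30],"rot":[0,0,0]},
  ],
)

```text
time_s: 2.55
eef_pos: [511.1, -200.8, 260.0]
orientation: [-3.14, 0.001, 1.486]
wrist_force: [-0.2, 0.8, 0.3]
gripper_width: 0.698
```

```bash
cat > fit.py <<'E'
from h import *
from scipy.optimize import least_squares
np.set_printoptions(precision=2,suppress=True)
c=load('w1'); g=cv2.cvtColor(c['color'],cv2.COLOR_RGB2GRAY)
px=[]
for (u,v) in [(289,198),(354,239),(292,278),(352,315),(294,349)]:
    w=g[v-14:v+15,u-12:u+13]; n,l,st,ce=cv2.connectedComponentsWithStats((w<75).astype(np.uint8))
    k=l[14,12]; px.append(ce[k]+[u-12,v-14]); print(px[-1],st[k])
px=np.array(px)
M=np.array([(0,80),(60,40),(0,0),(60,-40),(0,-80.)])
def W(p,q): 
    a,b=np.cos(p[2]),np.sin(p[2]); return np.c_[p[0]+a*q[:,0]-b*q[:,1],p[1]+b*q[:,0]+a*q[:,1]]
r=least_squares(lambda p:(w2px(c,np.c_[W(p,M),np.full(5,35.5)])-px).ravel(),[464,179,-.085])
print('fit',r.x,'res px',r.fun.reshape(-1,2)); print('spindles',W(r.x,M))
rec=px2w(c,[(294.5,114.5),(350,114.5),(351,151),(296,151)],24); print('rec1 top corners',rec[:,:2],rec[:,:2].mean(0))
pl=px2w(c,[(247,92),(490,91)],24); print('plate',pl)
R=lambda P:(P[:,:2]-r.x[:2])@np.array([[np.cos(r.x[2]),-np.sin(r.x[2])],[np.sin(r.x[2]),np.cos(r.x[2])]])
print('in spindle frame: rec',R(rec),'plate',R(pl)); print(R(px2w(c,[(302.5,374.5),(346.5,374.5),(302.5,394),(346,394)],[24,24,24,24])))
E
python3 fit.py; python3 -c "
from h import *
c=cap('wrist','w2')
im=cv2.imread('pics/w2.png'); cv2.imwrite('pics/w2v.png',im)"
```

```text
[288.96 197.47] [  5   5  14  17 182]
[353.8  239.14] [  6   6  13  17 187]
[291.76 278.04] [  6   5  13  18 179]
[352.41 314.41] [  6   4  14  20 230]
[294.05 348.63] [  5   3  14  22 243]
fit [462.8  185.14  -0.08] res px [[-0.31 -0.76]
 [ 0.59 -0.42]
 [-0.34  0.32]
 [ 0.25  0.44]
 [-0.19  0.74]]
spindles [[469.27 264.88]
 [525.84 220.15]
 [462.8  185.14]
 [519.37 140.42]
 [456.33 105.4 ]]
rec1 top corners [[481.33 334.37]
 [529.5  330.23]
 [528.42 299.14]
 [479.29 303.36]] [504.64 316.77]
plate [[442.77 356.11  24.  ]
 [650.33 339.31  24.  ]]
in spindle frame: rec [[  6.4  150.24]
 [ 54.75 150.01]
 [ 56.18 118.94]
 [  6.88 119.16]] plate [[-33.79 168.79]
 [174.45 168.83]]
[[   7.46 -120.03]
 [  55.73 -120.23]
 [   6.87 -146.16]
 [  55.57 -146.36]]
```

View pics/w2v.png

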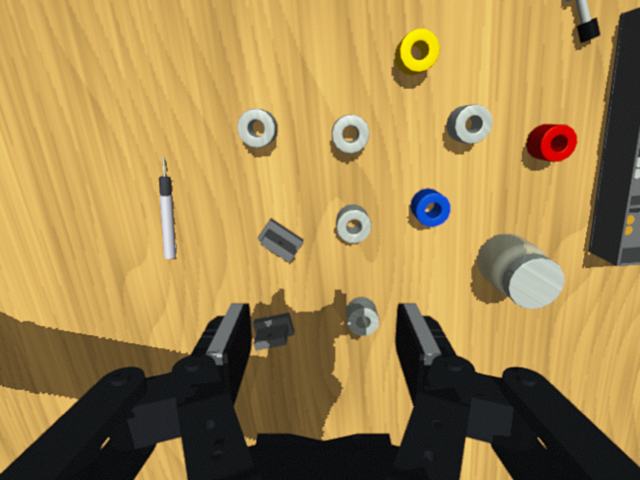

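```bash
cat > meas.py <<'E'
from h import *
from scipy.optimize import minimize
def circ(x,y,z,r,n=40):
    t=np.linspace(0,2*np.pi,n,endpoint=False); return np.c_[x+r*np.cos(t),y+r*np.sin(t),np.full(n,z)]
def roller(c,uv,z=30.):
    "fit top annulus: maximise inner(bright annulus) - bore - outside brightness"
    g=cv2.GaussianBlur(cv2.cvtColor(c['color'],cv2.COLOR_RGB2GRAY),(3,3),0).astype(np.float32)
    hsv=cv2.cvtColor(c['color'],cv2.COLOR_RGB2HSV); g=g-1.0*hsv[...,1]
    S=lambda P:cv2.remap(g,*[a.astype(np.float32).reshape(-1,1) for a in w2px(c,P).T],cv2.INTER_LINEAR).mean()
    p0=px2w(c,[uv],z)[0,:2]
    f=lambda p:-(S(circ(*p,z,16.5))+S(circ(*p,z,10))-S(circ(*p,z,6))-S(circ(*p,z,19.5)))
    best=min(((f(p0+[a,b]),a,b) for a in range(-8,9,2) for b in range(-8,9,2)))
    r=minimize(f,p0+best[1:],method='Nelder-Mead',options=dict(initial_simplex=p0+np.array(best[1:])+[[0,0],[2,0],[0,2]]))
    return r.x,-r.fun
E
python3 - <<'E'
from meas import *
np.set_printoptions(precision=1,suppress=True)
for f,uvs in (('w2',[(257,128),(350,133),(471,124),(353,224),(363,320)]),('top0',[(382,293),(388,248),(387,190),(433,249),(489,247)])):
    c=load(f); im=c['color'][...,::-1].copy(); im=cv2.resize(im,None,fx=3,fy=3,interpolation=cv2.INTER_CUBIC)
    for uv in uvs:
        p,s=roller(c,uv); print(f,uv,p,round(s))
        for z,r in((30,18),(30,8),(0,18)):
            cv2.polylines(im,[np.int32(w2px(c,circ(*p,z,r))*3*8+8)],True,(0,0,255) if z else (0,255,0),1,cv2.LINE_AA,3)
    if f=='w2': cv2.imwrite('pics/w2o.png',cv2.resize(im[270:1080,690:1500],(800,600)) if 0 else im[310:1070,690:1490][:760:1][:, :][::1])
a=cv2.imread('pics/w2o.png'); cv2.imwrite('pics/w2o.png',cv2.resize(a,None,fx=.78,fy=.78,interpolation=cv2.INTER_AREA)); print(load('w2')['eye'],load('w2')['attitude'],manip.state()['eef_pos'])
E
```

```text
w2 (257, 128) [ 452.5 -124.7] 338
w2 (350, 133) [ 540.7 -137.3] 380
w2 (471, 124) [ 656.8 -137.9] 294
w2 (353, 224) [ 538.7 -228.8] 289
w2 (363, 320) [ 542.6 -339.7] 154
top0 (382, 293) [ 453.1 -126.1] 204
top0 (388, 248) [ 542.1 -139.4] 191
top0 (387, 190) [ 658.7 -140.3] 178
top0 (433, 249) [ 539.8 -231.2] 183
top0 (489, 247) [ 543.3 -342.9] 166
[ 517.  -120.3  401.2] [-0.3  0.  -0.1] [ 511.4 -199.3  259.8]
```

View pics/w2o.png

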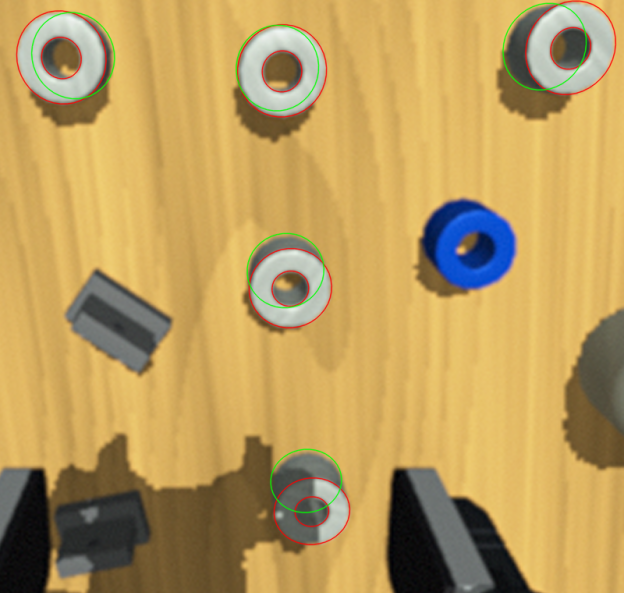

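```bash
python3 -c "
from h import *
go((541,-138,60,1.486),(541,-138,6,1.486))"
```

```text
t 2.6 at [ 511.4 -199.3  259.8] yaw 1.488 w 0.699 F [ 0.1 -0.1 -0.8]
-> (541, -138, 60, 1.486) travel [63.6, 24.7, 199.8] rot [-0.1, 0.0, 0.1]
-> (541, -138, 6, 1.486) travel [63.6, 24.8, 253.8] rot [-0.1, 0.0, 0.1]
```

Emit:
move_arm(
  targets=[
    {"fingers":0.7,"travel":[63.6,24.7,120],"rot":[0,0,0]},
    {"fingers":0.7,"travel":[63.6,24.7,120],"rot":[0,0,0]},
    {"fingers":0.7,"travel":[63.6,24.7,160],"rot":[0,0,0]},
    {"fingers":0.7,"travel":[63.6,24.7,200],"rot":[0,0,0]},
    {"fingers":0.7,"travel":[63.6,24.7,200],"rot":[0,0,0]},
    {"fingers":0.7,"travel":[63.6,24.7,215],"rot":[0,0,0]},
    {"fingers":0.7,"travel":[63.6,24.7,230],"rot":[0,0,0]},
    {"fingers":0.7,"travel":[63.6,24.7,245],"rot":[0,0,0]},
    {"fingers":0.7,"travel":[63.6,24.7,253],"rot":[0,0,0]},
    {"fingers":0.7,"travel":[63.6,24.7,253],"rot":[0,0,0]},
  ],
)

```text
time_s: 3.6
eef_pos: [540.6, -138.2, 6.2]
orientation: [-3.139, 0.0, 1.487]
wrist_force: [-0.2, 0.6, -0.6]
gripper_width: 0.699
```

Emit:
move_arm(
  targets=[
    {"fingers":0.2,"travel":[0,0,0],"rot":[0,0,0]},
    {"fingers":0.2,"travel":[0,0,0],"rot":[0,0,0]},
    {"fingers":0.2,"travel":[0,0,0],"rot":[0,0,0]},
    {"fingers":0.2,"travel":[0,0,0],"rot":[0,0,0]},
    {"fingers":0.2,"travel":[0,0,0],"rot":[0,0,0]},
    {"fingers":0.2,"travel":[0,0,0],"rot":[0,0,0]},
  ],
  squeeze=25,
)

```text
time_s: 4.2
eef_pos: [541.1, -138.5, 7.1]
orientation: [-3.141, 0.0, 1.487]
wrist_force: [-1.5, 0.5, 6.7]
gripper_width: 0.419
```

Emit:
move_arm(
  targets=[
    {"fingers":0.65,"travel":[0,0,0],"rot":[0,0,0]},
    {"fingers":0.65,"travel":[0,0,0],"rot":[0,0,0]},
    {"fingers":0.65,"travel":[0,0,0],"rot":[0,0,-8]},
    {"fingers":0.65,"travel":[0,0,0],"rot":[0,0,-16]},
    {"fingers":0.65,"travel":[0,0,0],"rot":[0,0,-24]},
    {"fingers":0.65,"travel":[0,0,0],"rot":[0,0,-32]},
    {"fingers":0.65,"travel":[0,0,0],"rot":[0,0,-40]},
    {"fingers":0.65,"travel":[0,0,0],"rot":[0,0,-48]},
    {"fingers":0.65,"travel":[0,0,0],"rot":[0,0,-56]},
    {"fingers":0.65,"travel":[0,0,0],"rot":[0,0,-64]},
    {"fingers":0.65,"travel":[0,0,0],"rot":[0,0,-72]},
    {"fingers":0.65,"travel":[0,0,0],"rot":[0,0,-80]},
  ],
)

```text
time_s: 5.4
eef_pos: [541.1, -138.4, 7.1]
orientation: [-3.141, -0.001, 2.889]
wrist_force: [-0.2, -0.5, -0.1]
gripper_width: 0.653
```

Emit:
move_arm(
  targets=[
    {"fingers":0.65,"travel":[0,0,0],"rot":[0,0,-8]},
    {"fingers":0.65,"travel":[0,0,0],"rot":[0,0,-10]},
    {"fingers":0.65,"travel":[0,0,0],"rot":[0,0,-10]},
    {"fingers":0.2,"travel":[0,0,0],"rot":[0,0,-10]},
    {"fingers":0.2,"travel":[0,0,0],"rot":[0,0,-10]},
    {"fingers":0.2,"travel":[0,0,0],"rot":[0,0,-10]},
    {"fingers":0.2,"travel":[0,0,0],"rot":[0,0,-10]},
    {"fingers":0.2,"travel":[0,0,0],"rot":[0,0,-10]},
    {"fingers":0.2,"travel":[0,0,0],"rot":[0,0,-10]},
  ],
  squeeze=30,
)

```text
time_s: 6.3
eef_pos: [541.1, -138.4, 7.2]
orientation: [-3.141, -0.001, 3.064]
wrist_force: [-1.9, 0.6, 5.7]
gripper_width: 0.419
```

```bash
python3 -c "
from h import *
go((525.84,220.15,130,3.062),(541,-138,130,3.06))
R=Ro.from_euler('xyz',manip.state()['orientation']).as_matrix();print(R)"
```

```text
t 6.3 at [ 541.1 -138.4    7.2] yaw 3.064 w 0.419 F [-1.9  0.6  5.7]
-> (525.84, 220.15, 130, 3.062) travel [43.3, 356.3, -122.8] rot [-0.0, -0.1, 0.1]
-> (541, -138, 130, 3.06) travel [0.3, 0.4, -122.8] rot [-0.0, -0.1, 0.2]
[[-9.96959933e-01  7.79095658e-02 -9.95625322e-04]
 [ 7.79098412e-02  9.96960380e-01 -2.40850810e-04]
 [ 9.73834417e-04 -3.17687618e-04 -9.99999475e-01]]
```

```bash
python3 -c "
from h import *
go((590,185,230,3.062))"
```

```text
t 6.3 at [ 541.1 -138.4    7.2] yaw 3.064 w 0.419 F [-1.9  0.6  5.7]
-> (590, 185, 230, 3.062) travel [-23.3, 326.2, -222.9] rot [-0.0, -0.1, 0.1]
```

Emit:
move_arm(
  targets=[
    {"fingers":0.2,"travel":[0,0,-40],"rot":[0,0,0]},
    {"fingers":0.2,"travel":[0,0,-80],"rot":[0,0,0]},
    {"fingers":0.2,"travel":[0,30,-120],"rot":[0,0,0]},
    {"fingers":0.2,"travel":[-23,326,-223],"rot":[0,0,0]},
    {"fingers":0.2,"travel":[-23,326,-223],"rot":[0,0,0]},
    {"fingers":0.2,"travel":[-23,326,-223],"rot":[0,0,0]},
    {"fingers":0.2,"travel":[-23,326,-223],"rot":[0,0,0]},
    {"fingers":0.2,"travel":[-23,326,-223],"rot":[0,0,0]},
    {"fingers":0.2,"travel":[-23,326,-223],"rot":[0,0,0]},
    {"fingers":0.2,"travel":[-23,326,-223],"rot":[0,0,0]},
    {"fingers":0.2,"travel":[-23,326,-223],"rot":[0,0,0]},
    {"fingers":0.2,"travel":[-23,326,-223],"rot":[0,0,0]},
  ],
)

```text
time_s: 7.5
eef_pos: [589.5, 183.8, 229.1]
orientation: [-3.14, -0.002, 3.063]
wrist_force: [-0.1, -2.0, -1.5]
gripper_width: 0.414
```

Emit:
move_arm(
  targets=[
    {"fingers":0.2,"travel":[0,0,0],"rot":[0,0,0]},
    {"fingers":0.2,"travel":[0,0,0],"rot":[0,0,0]},
  ],
)

```text
time_s: 7.7
eef_pos: [589.4, 181.8, 228.6]
orientation: [-3.139, -0.003, 3.061]
wrist_force: [0.2, -0.2, -2.2]
gripper_width: 0.414
```

```bash
python3 -c "
from h import *
c=cap('wrist','w3'); print(c['eye'],c['attitude']); go((590,185,230,3.062))
print(w2px(c,[(469.27,264.88,36),(525.84,220.15,36),(462.8,185.14,36),(519.37,140.42,36),(456.33,105.4,36)]))"
```

```text
[508.7143434  189.04004512 370.01085269] [-0.31490116  0.00442246  1.49183928]
t 7.8 at [589.4 182.1 228.7] yaw 3.061 w 0.416 F [-0.2 -0.1 -0.8]
-> (590, 185, 230, 3.062) travel [-0.3, 2.9, -1.3] rot [-0.1, -0.1, -0.1]
[[414.89852713  60.19181345]
 [362.73330941 137.06349498]
 [315.57934549  59.90963911]
 [269.0249247  136.86137946]
 [216.48585026  59.93270994]]
```

View pics/w3.png

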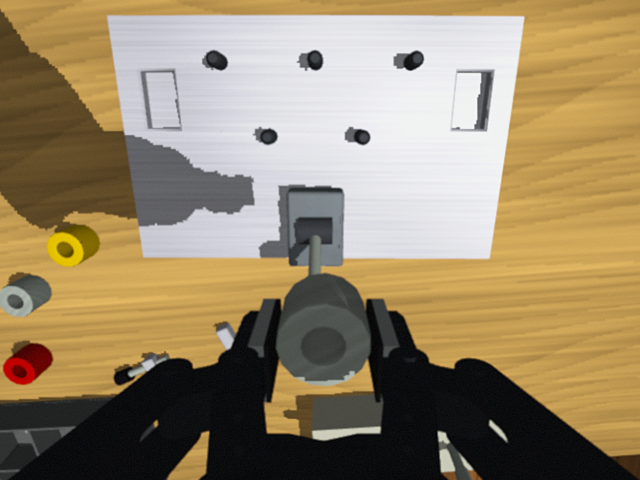

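```bash
cat > fit3.py <<'E'
from h import *
from scipy.optimize import least_squares
np.set_printoptions(precision=2,suppress=True)
M=np.array([(0,80),(60,40),(0,0),(60,-40),(0,-80.)])
def blobs(f,uv,th):
    c=load(f); g=cv2.cvtColor(c['color'],cv2.COLOR_RGB2GRAY); px=[]
    for (u,v) in uv:
        w=(g[v-18:v+19,u-18:u+19]<th).astype(np.uint8); n,l,st,ce=cv2.connectedComponentsWithStats(w)
        k=max(range(1,n),key=lambda k:st[k][4]); px.append(ce[k]+[u-18,v-18])
    return c,np.array(px)
def W(p,q):
    a,b=np.cos(p[2]),np.sin(p[2]); return np.c_[p[0]+a*q[:,0]-b*q[:,1],p[1]+b*q[:,0]+a*q[:,1]]
obs=[blobs('w1',[(289,198),(354,239),(292,278),(352,315),(294,349)],75),blobs('w3',[(409,60),(360,136),(313,60),(266,136),(216,60)],75)]
for name,sel in(('w1',obs[:1]),('w3',obs[1:]),('both',obs)):
  for h in(0,1):
    fun=lambda p:np.concatenate([(w2px(c,np.c_[W(p,M),np.full(5,35.5+h*p[3])])-px).ravel() for c,px in sel])
    r=least_squares(fun,[464,179,-.085,0]); print(name,r.x,np.sqrt((r.fun**2).mean()))
  print(r.fun.reshape(-1,2))
E
python3 fit3.py
```

```text
w1 [462.8  185.14  -0.08   0.  ] 0.47655882127868066
w1 [462.6  183.68  -0.08  -3.6 ] 0.10721134337954505
[[-0.    0.03]
 [ 0.17 -0.12]
 [-0.08  0.2 ]
 [-0.12 -0.05]
 [ 0.03 -0.07]]
w3 [462.56 183.92  -0.08   0.  ] 0.55135326494132
w3 [462.29 183.86  -0.08  -3.18] 0.1635633879482777
[[ 0.15 -0.18]
 [-0.12  0.07]
 [-0.23  0.3 ]
 [ 0.14 -0.03]
 [ 0.06 -0.16]]
both [462.64 184.39  -0.08   0.  ] 0.7056773329667765
both [462.41 183.84  -0.08  -3.26] 0.19808379313116556
[[-0.17 -0.05]
 [ 0.03 -0.09]
 [-0.32  0.21]
 [-0.33  0.04]
 [-0.27  0.01]
 [ 0.11 -0.05]
 [-0.11  0.19]
 [-0.23  0.48]
 [ 0.19  0.14]
 [ 0.1   0.07]]
```

```bash
cat >> h.py <<'E'
C=np.array([463.,183.4]); TH=-0.081
def S(i,j):
    a,b=np.cos(TH),np.sin(TH); return C[0]+a*i-b*j, C[1]+b*i+a*j
E
python3 -c "
from h import *
x,y=S(60,40); print(x,y)
go((x,y,75,3.0606),(x,y,32,3.0606))"
```

```text
526.0397358153494 218.41416439572646
t 7.8 at [589.4 182.1 228.7] yaw 3.061 w 0.416 F [-0.2 -0.1 -0.8]
-> (np.float64(526.0397358153494), np.float64(218.41416439572646), 75, 3.0606) travel [65.7, 31.4, 153.8] rot [-0.1, -0.1, 0.0]
-> (np.float64(526.0397358153494), np.float64(218.41416439572646), 32, 3.0606) travel [65.6, 31.5, 196.8] rot [-0.1, -0.1, 0.0]
```

Emit:
move_arm(
  targets=[
    {"fingers":0.2,"travel":[65.7,31.4,60],"rot":[-0.1,-0.1,0]},
    {"fingers":0.2,"travel":[65.7,31.4,100],"rot":[-0.1,-0.1,0]},
    {"fingers":0.2,"travel":[65.7,31.4,140],"rot":[-0.1,-0.1,0]},
    {"fingers":0.2,"travel":[65.7,31.4,154],"rot":[-0.1,-0.1,0]},
    {"fingers":0.2,"travel":[65.7,31.4,160],"rot":[-0.1,-0.1,0]},
    {"fingers":0.2,"travel":[65.7,31.4,168],"rot":[-0.1,-0.1,0]},
    {"fingers":0.2,"travel":[65.7,31.4,174],"rot":[-0.1,-0.1,0]},
    {"fingers":0.2,"travel":[65.7,31.4,180],"rot":[-0.1,-0.1,0]},
    {"fingers":0.2,"travel":[65.7,31.4,180],"rot":[-0.1,-0.1,0]},
  ],
)

```text
time_s: 8.65
eef_pos: [526.3, 218.3, 49.0]
orientation: [-3.141, -0.0, 3.061]
wrist_force: [0.3, 0.2, -0.3]
gripper_width: 0.411
```

Emit:
move_arm(
  targets=[
    {"fingers":0.2,"travel":[0,0,6],"rot":[0,0,0]},
    {"fingers":0.2,"travel":[0,0,12],"rot":[0,0,0]},
    {"fingers":0.2,"travel":[0,0,16],"rot":[0,0,0]},
    {"fingers":0.2,"travel":[0,0,19],"rot":[0,0,0]},
    {"fingers":0.2,"travel":[0,0,19],"rot":[0,0,0]},
  ],
)

```text
time_s: 9.15
eef_pos: [526.2, 218.3, 31.1]
orientation: [-3.141, -0.001, 3.06]
wrist_force: [-7.7, -2.7, 15.1]
gripper_width: 0.411
```

```bash
cat > rl.py <<'E'
from meas import *
# true estimates = top meas - (1,-1)
def rollers(f,pts):
    c=load(f)
    for p in pts:
        q,s=roller(c,w2px(c,[(*p,30)])[0]); print(p,'->',np.round(q-[1,-1],1),round(s))
E
python3 -c "
from rl import *
cap('top','t1'); rollers('t1',[(539,-230.4),(542.7,-342.2),(452.1,-125.3),(658,-139.1)])
go((539,-230.4,110,3.0606))"
```

```text
(539, -230.4) -> [ 538.8 -230.2] 188
(542.7, -342.2) -> [ 542.4 -341.8] 170
(452.1, -125.3) -> [ 452.2 -125.1] 206
(658, -139.1) -> [ 657.7 -139.2] 179
t 9.2 at [526.2 218.3  31.1] yaw 3.061 w 0.414 F [-7.  -3.  14.5]
-> (539, -230.4, 110, 3.0606) travel [-49.0, -446.2, -78.9] rot [-0.0, -0.1, -0.0]
```

Emit:
move_arm(
  targets=[
    {"fingers":0.6,"travel":[0,0,0],"rot":[0,0,0]},
    {"fingers":0.6,"travel":[0,0,0],"rot":[0,0,0]},
    {"fingers":0.6,"travel":[0,0,-30],"rot":[0,0,0]},
    {"fingers":0.6,"travel":[0,0,-79],"rot":[0,0,0]},
    {"fingers":0.6,"travel":[-49,-446,-79],"rot":[0,0,0]},
    {"fingers":0.6,"travel":[-49,-446,-79],"rot":[0,0,0]},
    {"fingers":0.6,"travel":[-49,-446,-79],"rot":[0,0,0]},
    {"fingers":0.6,"travel":[-49,-446,-79],"rot":[0,0,0]},
    {"fingers":0.6,"travel":[-49,-446,-79],"rot":[0,0,0]},
    {"fingers":0.6,"travel":[-49,-446,-79],"rot":[0,0,0]},
    {"fingers":0.6,"travel":[-49,-446,-79],"rot":[0,0,0]},
    {"fingers":0.6,"travel":[-49,-446,-79],"rot":[0,0,0]},
  ],
)

```text
time_s: 10.4
eef_pos: [537.5, -183.5, 110.3]
orientation: [-3.141, -0.0, 3.061]
wrist_force: [0.3, 0.6, -0.3]
gripper_width: 0.6
```

```bash
python3 -c "
from rl import *
cap('top','t2'); c=load('t2'); q=w2px(c,[(*S(60,40),54)])[0]; print(roller(c,q,54.)[0]-[1,-1],S(60,40),roller(c,q,54.)[1])
go((539,-230.4,6,3.0606))"
```

```text
[525.64740187 217.43255826] (np.float64(526.0397358153494), np.float64(218.41416439572646)) 88.04343261718748
t 10.4 at [ 536.1 -193.7  110.8] yaw 3.052 w 0.599 F [-3.7 -6.3  1.9]
-> (539, -230.4, 6, 3.0606) travel [-6.0, -35.8, 105.0] rot [-0.3, 0.0, -0.5]
```

Emit:
move_arm(
  targets=[
    {"fingers":0.6,"travel":[-6,-35.8,20],"rot":[0,0,-0.5]},
    {"fingers":0.6,"travel":[-6,-35.8,40],"rot":[0,0,-0.5]},
    {"fingers":0.6,"travel":[-6,-35.8,60],"rot":[0,0,-0.5]},
    {"fingers":0.6,"travel":[-6,-35.8,75],"rot":[0,0,-0.5]},
    {"fingers":0.6,"travel":[-6,-35.8,90],"rot":[0,0,-0.5]},
    {"fingers":0.6,"travel":[-6,-35.8,104],"rot":[0,0,-0.5]},
    {"fingers":0.6,"travel":[-6,-35.8,104],"rot":[0,0,-0.5]},
    {"fingers":0.2,"travel":[-6,-35.8,104],"rot":[0,0,-0.5]},
    {"fingers":0.2,"travel":[-6,-35.8,104],"rot":[0,0,-0.5]},
    {"fingers":0.2,"travel":[-6,-35.8,104],"rot":[0,0,-0.5]},
    {"fingers":0.2,"travel":[-6,-35.8,104],"rot":[0,0,-0.5]},
    {"fingers":0.2,"travel":[-6,-35.8,104],"rot":[0,0,-0.5]},
  ],
)

```text
time_s: 11.65
eef_pos: [539.2, -230.4, 7.4]
orientation: [-3.136, 0.001, 3.061]
wrist_force: [-0.0, 1.2, 2.0]
gripper_width: 0.407
```

```bash
python3 -c "
from h import *
go((*np.round(S(60,-40),1),110,3.0606))"
```

```text
t 11.7 at [ 539.2 -230.4    7.4] yaw 3.061 w 0.407 F [-0.   1.2  2. ]
-> (np.float64(519.6), np.float64(138.7), 110, 3.0606) travel [49.2, 365.8, -104.6] rot [-0.3, 0.1, 0.0]
```

Emit:
move_arm(
  targets=[
    {"fingers":0.2,"travel":[0,0,-40],"rot":[-0.3,0.1,0]},
    {"fingers":0.2,"travel":[0,0,-80],"rot":[-0.3,0.1,0]},
    {"fingers":0.2,"travel":[49.2,365.8,-105],"rot":[-0.3,0.1,0]},
    {"fingers":0.2,"travel":[49.2,365.8,-105],"rot":[-0.3,0.1,0]},
    {"fingers":0.2,"travel":[49.2,365.8,-105],"rot":[-0.3,0.1,0]},
    {"fingers":0.2,"travel":[49.2,365.8,-105],"rot":[-0.3,0.1,0]},
    {"fingers":0.2,"travel":[49.2,365.8,-105],"rot":[-0.3,0.1,0]},
    {"fingers":0.2,"travel":[49.2,365.8,-105],"rot":[-0.3,0.1,0]},
    {"fingers":0.2,"travel":[49.2,365.8,-105],"rot":[-0.3,0.1,0]},
    {"fingers":0.2,"travel":[49.2,365.8,-105],"rot":[-0.3,0.1,0]},
    {"fingers":0.2,"travel":[49.2,365.8,-105],"rot":[-0.3,0.1,0]},
    {"fingers":0.2,"travel":[49.2,365.8,-105],"rot":[-0.3,0.1,0]},
  ],
)

```text
time_s: 12.85
eef_pos: [519.5, 138.4, 110.4]
orientation: [-3.141, -0.0, 3.061]
wrist_force: [0.1, -0.5, -1.3]
gripper_width: 0.404
```

```bash
python3 -c "
from h import *
x,y=np.round(S(60,-40),1)
go((x,y,64,3.0606),(x,y,49,3.0606))"
```

```text
t 12.8 at [519.5 138.4 110.4] yaw 3.061 w 0.404 F [ 0.1 -0.5 -1.3]
-> (np.float64(519.6), np.float64(138.7), 64, 3.0606) travel [-0.1, 0.3, 46.4] rot [-0.0, -0.0, 0.1]
-> (np.float64(519.6), np.float64(138.7), 49, 3.0606) travel [-0.1, 0.3, 61.4] rot [-0.0, -0.0, 0.1]
```

Emit:
move_arm(
  targets=[
    {"fingers":0.2,"travel":[0,0.3,25],"rot":[0,0,0]},
    {"fingers":0.2,"travel":[0,0.3,42],"rot":[0,0,0]},
    {"fingers":0.2,"travel":[0,0.3,48],"rot":[0,0,0]},
    {"fingers":0.2,"travel":[0,0.3,54],"rot":[0,0,0]},
    {"fingers":0.2,"travel":[0,0.3,60],"rot":[0,0,0]},
    {"fingers":0.2,"travel":[0,0.3,63],"rot":[0,0,0]},
    {"fingers":0.2,"travel":[0,0.3,63],"rot":[0,0,0]},
  ],
)

```text
time_s: 13.55
eef_pos: [519.5, 138.5, 47.3]
orientation: [-3.141, -0.0, 3.061]
wrist_force: [-0.4, -0.0, -1.9]
gripper_width: 0.411
```

Clear, keep going.

Emit:
move_arm(
  targets=[
    {"fingers":0.2,"travel":[0,0,6],"rot":[0,0,0]},
    {"fingers":0.2,"travel":[0,0,11],"rot":[0,0,0]},
    {"fingers":0.2,"travel":[0,0,15],"rot":[0,0,0]},
    {"fingers":0.2,"travel":[0,0,17],"rot":[0,0,0]},
    {"fingers":0.2,"travel":[0,0,17],"rot":[0,0,0]},
  ],
)

```text
time_s: 14.05
eef_pos: [519.4, 138.6, 31.3]
orientation: [-3.141, -0.001, 3.061]
wrist_force: [-7.9, -1.9, 14.8]
gripper_width: 0.406
```

```bash
python3 -c "
from rl import *
cap('top','t3'); rollers('t3',[(542.7,-342.2),(452.1,-125.3),(658,-139.1)])
go((452.1,-125.3,110,1.4898),(658,-139.1,110,1.4898))"
```

```text
(542.7, -342.2) -> [ 542.4 -341.9] 170
(452.1, -125.3) -> [ 452.1 -125.1] 213
(658, -139.1) -> [ 657.8 -139.2] 181
t 14.1 at [519.5 138.6  31.3] yaw 3.061 w 0.405 F [-6.6 -2.2 13.2]
-> (452.1, -125.3, 110, 1.4898) travel [46.1, -268.4, -78.6] rot [-0.0, -0.0, 90.0]
-> (658, -139.1, 110, 1.4898) travel [-160.3, -265.7, -78.7] rot [-0.0, -0.0, 90.0]
```

Emit:
move_arm(
  targets=[
    {"fingers":0.6,"travel":[0,0,0],"rot":[0,0,0]},
    {"fingers":0.6,"travel":[0,0,0],"rot":[0,0,0]},
    {"fingers":0.6,"travel":[0,0,-30],"rot":[0,0,0]},
    {"fingers":0.6,"travel":[0,0,-79],"rot":[0,0,0]},
    {"fingers":0.6,"travel":[46,-268,-79],"rot":[0,0,90]},
    {"fingers":0.6,"travel":[46,-268,-79],"rot":[0,0,90]},
    {"fingers":0.6,"travel":[46,-268,-79],"rot":[0,0,90]},
    {"fingers":0.6,"travel":[46,-268,-79],"rot":[0,0,90]},
    {"fingers":0.6,"travel":[46,-268,-79],"rot":[0,0,90]},
    {"fingers":0.6,"travel":[46,-268,-79],"rot":[0,0,90]},
    {"fingers":0.6,"travel":[46,-268,-79],"rot":[0,0,90]},
    {"fingers":0.6,"travel":[46,-268,-79],"rot":[0,0,90]},
  ],
)

```text
time_s: 15.3
eef_pos: [451.9, -125.9, 110.4]
orientation: [-3.141, 0.0, 1.853]
wrist_force: [0.3, 0.1, 0.4]
gripper_width: 0.602
```

```bash
python3 -c "
from rl import *
go((452.1,-125.2,110,1.4898),(452.1,-125.2,6.5,1.4898))"
```

```text
t 15.3 at [ 451.9 -125.9  110.4] yaw 1.853 w 0.602 F [0.3 0.1 0.4]
-> (452.1, -125.2, 110, 1.4898) travel [0.6, 0.3, 0.4] rot [-0.0, 0.0, 20.8]
-> (452.1, -125.2, 6.5, 1.4898) travel [0.7, 0.4, 103.9] rot [-0.0, 0.0, 20.8]
```

Emit:
move_arm(
  targets=[
    {"fingers":0.6,"travel":[0.7,0.4,20],"rot":[0,0,8]},
    {"fingers":0.6,"travel":[0.7,0.4,40],"rot":[0,0,16]},
    {"fingers":0.6,"travel":[0.7,0.4,60],"rot":[0,0,20.8]},
    {"fingers":0.6,"travel":[0.7,0.4,75],"rot":[0,0,20.8]},
    {"fingers":0.6,"travel":[0.7,0.4,90],"rot":[0,0,20.8]},
    {"fingers":0.6,"travel":[0.7,0.4,103.6],"rot":[0,0,20.8]},
    {"fingers":0.6,"travel":[0.7,0.4,103.6],"rot":[0,0,20.8]},
    {"fingers":0.2,"travel":[0.7,0.4,103.6],"rot":[0,0,20.8]},
    {"fingers":0.2,"travel":[0.7,0.4,103.6],"rot":[0,0,20.8]},
    {"fingers":0.2,"travel":[0.7,0.4,103.6],"rot":[0,0,20.8]},
    {"fingers":0.2,"travel":[0.7,0.4,103.6],"rot":[0,0,20.8]},
    {"fingers":0.2,"travel":[0.7,0.4,103.6],"rot":[0,0,20.8]},
  ],
)

```text
time_s: 16.5
eef_pos: [452.4, -125.1, 7.2]
orientation: [3.141, 0.0, 1.49]
wrist_force: [-1.1, 0.8, 3.7]
gripper_width: 0.409
```

```bash
python3 -c "
from h import *
go((*np.round(S(0,80),1),110,1.4898))"
```

```text
t 16.5 at [ 452.4 -125.1    7.2] yaw 1.49 w 0.409 F [-1.1  0.8  3.7]
-> (np.float64(469.5), np.float64(263.1), 110, 1.4898) travel [388.3, -14.3, -102.8] rot [0.0, 0.0, 0.0]
```

Emit:
move_arm(
  targets=[
    {"fingers":0.2,"travel":[0,0,-40],"rot":[0,0,0]},
    {"fingers":0.2,"travel":[0,0,-80],"rot":[0,0,0]},
    {"fingers":0.2,"travel":[388.3,-14.3,-103],"rot":[0,0,0]},
    {"fingers":0.2,"travel":[388.3,-14.3,-103],"rot":[0,0,0]},
    {"fingers":0.2,"travel":[388.3,-14.3,-103],"rot":[0,0,0]},
    {"fingers":0.2,"travel":[388.3,-14.3,-103],"rot":[0,0,0]},
    {"fingers":0.2,"travel":[388.3,-14.3,-103],"rot":[0,0,0]},
    {"fingers":0.2,"travel":[388.3,-14.3,-103],"rot":[0,0,0]},
    {"fingers":0.2,"travel":[388.3,-14.3,-103],"rot":[0,0,0]},
    {"fingers":0.2,"travel":[388.3,-14.3,-103],"rot":[0,0,0]},
    {"fingers":0.2,"travel":[388.3,-14.3,-103],"rot":[0,0,0]},
    {"fingers":0.2,"travel":[388.3,-14.3,-103],"rot":[0,0,0]},
  ],
)

```text
time_s: 17.7
eef_pos: [469.1, 263.6, 109.9]
orientation: [3.142, 0.001, 1.492]
wrist_force: [0.6, -0.5, -2.1]
gripper_width: 0.41
```

```bash
python3 -c "
from h import *
x,y=np.round(S(0,80),1)
go((x,y,47,1.4898))"
```

```text
t 17.7 at [469.1 263.6 109.9] yaw 1.492 w 0.41 F [ 0.6 -0.5 -2.1]
-> (np.float64(469.5), np.float64(263.1), 47, 1.4898) travel [-0.4, 0.4, 62.9] rot [0.0, 0.0, 0.1]
```

Emit:
move_arm(
  targets=[
    {"fingers":0.2,"travel":[-0.4,0.2,25],"rot":[0,0,0]},
    {"fingers":0.2,"travel":[-0.4,0.2,42],"rot":[0,0,0]},
    {"fingers":0.2,"travel":[-0.4,0.2,48],"rot":[0,0,0]},
    {"fingers":0.2,"travel":[-0.4,0.2,54],"rot":[0,0,0]},
    {"fingers":0.2,"travel":[-0.4,0.2,60],"rot":[0,0,0]},
    {"fingers":0.2,"travel":[-0.4,0.2,63],"rot":[0,0,0]},
    {"fingers":0.2,"travel":[-0.4,0.2,63],"rot":[0,0,0]},
  ],
)

```text
time_s: 18.4
eef_pos: [469.3, 263.0, 46.8]
orientation: [3.142, 0.001, 1.492]
wrist_force: [0.0, -0.1, -1.0]
gripper_width: 0.404
```

Emit:
move_arm(
  targets=[
    {"fingers":0.2,"travel":[0,0,6],"rot":[0,0,0]},
    {"fingers":0.2,"travel":[0,0,11],"rot":[0,0,0]},
    {"fingers":0.2,"travel":[0,0,14.5],"rot":[0,0,0]},
    {"fingers":0.2,"travel":[0,0,16.2],"rot":[0,0,0]},
    {"fingers":0.2,"travel":[0,0,16.2],"rot":[0,0,0]},
  ],
)

```text
time_s: 18.9
eef_pos: [469.1, 262.9, 31.2]
orientation: [-3.141, 0.001, 1.492]
wrist_force: [-4.4, -2.4, 9.4]
gripper_width: 0.407
```

```bash
python3 -c "
from rl import *
cap('top','t4'); rollers('t4',[(542.7,-342.2),(658,-139.1)])
go((658,-139.1,110,1.4898))"
```

```text
(542.7, -342.2) -> [ 542.3 -341.8] 170
(658, -139.1) -> [ 657.7 -139.3] 184
t 18.9 at [469.2 262.9  31.3] yaw 1.492 w 0.405 F [-4.9 -1.4 10.3]
-> (658, -139.1, 110, 1.4898) travel [-385.9, 220.0, -78.5] rot [-0.0, 0.1, 0.1]
```

Emit:
move_arm(
  targets=[
    {"fingers":0.6,"travel":[0,0,0],"rot":[0,0,0]},
    {"fingers":0.6,"travel":[0,0,0],"rot":[0,0,0]},
    {"fingers":0.6,"travel":[0,0,-30],"rot":[0,0,0]},
    {"fingers":0.6,"travel":[0,0,-79],"rot":[0,0,0]},
    {"fingers":0.6,"travel":[-386,220,-79],"rot":[0,0,0]},
    {"fingers":0.6,"travel":[-386,220,-79],"rot":[0,0,0]},
    {"fingers":0.6,"travel":[-386,220,-79],"rot":[0,0,0]},
    {"fingers":0.6,"travel":[-386,220,-79],"rot":[0,0,0]},
    {"fingers":0.6,"travel":[-386,220,-79],"rot":[0,0,0]},
    {"fingers":0.6,"travel":[-386,220,-79],"rot":[0,0,0]},
    {"fingers":0.6,"travel":[-386,220,-79],"rot":[0,0,0]},
    {"fingers":0.6,"travel":[-386,220,-79],"rot":[0,0,0]},
  ],
)

```text
time_s: 20.15
eef_pos: [640.0, -100.8, 110.4]
orientation: [-3.141, 0.001, 1.492]
wrist_force: [0.5, 0.8, -0.0]
gripper_width: 0.6
```

```bash
python3 -c "
from rl import *
go((658,-139.1,6.5,1.4898))"
```

```text
t 20.1 at [ 640.  -100.8  110.4] yaw 1.492 w 0.6 F [ 0.5  0.8 -0. ]
-> (658, -139.1, 6.5, 1.4898) travel [-36.7, 21.0, 103.9] rot [-0.0, 0.1, 0.1]
```

Emit:
move_arm(
  targets=[
    {"fingers":0.6,"travel":[-36.7,21,15],"rot":[0,0,0]},
    {"fingers":0.6,"travel":[-36.7,21,40],"rot":[0,0,0]},
    {"fingers":0.6,"travel":[-36.7,21,60],"rot":[0,0,0]},
    {"fingers":0.6,"travel":[-36.7,21,75],"rot":[0,0,0]},
    {"fingers":0.6,"travel":[-36.7,21,90],"rot":[0,0,0]},
    {"fingers":0.6,"travel":[-36.7,21,103.6],"rot":[0,0,0]},
    {"fingers":0.6,"travel":[-36.7,21,103.6],"rot":[0,0,0]},
    {"fingers":0.2,"travel":[-36.7,21,103.6],"rot":[0,0,0]},
    {"fingers":0.2,"travel":[-36.7,21,103.6],"rot":[0,0,0]},
    {"fingers":0.2,"travel":[-36.7,21,103.6],"rot":[0,0,0]},
    {"fingers":0.2,"travel":[-36.7,21,103.6],"rot":[0,0,0]},
    {"fingers":0.2,"travel":[-36.7,21,103.6],"rot":[0,0,0]},
  ],
)

```text
time_s: 21.35
eef_pos: [658.4, -139.2, 7.6]
orientation: [3.141, 0.001, 1.492]
wrist_force: [-0.9, 0.3, 3.7]
gripper_width: 0.398
```

```bash
python3 -c "
from h import *
go((*np.round(S(0,0),1),110,1.4898))"
```

```text
t 21.4 at [ 658.4 -139.2    7.6] yaw 1.492 w 0.398 F [-0.9  0.3  3.7]
-> (np.float64(463.0), np.float64(183.4), 110, 1.4898) travel [306.2, -220.0, -102.9] rot [0.0, 0.0, 0.1]
```

Emit:
move_arm(
  targets=[
    {"fingers":0.2,"travel":[0,0,-40],"rot":[0,0,0]},
    {"fingers":0.2,"travel":[0,0,-80],"rot":[0,0,0]},
    {"fingers":0.2,"travel":[306.2,-220,-103],"rot":[0,0,0]},
    {"fingers":0.2,"travel":[306.2,-220,-103],"rot":[0,0,0]},
    {"fingers":0.2,"travel":[306.2,-220,-103],"rot":[0,0,0]},
    {"fingers":0.2,"travel":[306.2,-220,-103],"rot":[0,0,0]},
    {"fingers":0.2,"travel":[306.2,-220,-103],"rot":[0,0,0]},
    {"fingers":0.2,"travel":[306.2,-220,-103],"rot":[0,0,0]},
    {"fingers":0.2,"travel":[306.2,-220,-103],"rot":[0,0,0]},
    {"fingers":0.2,"travel":[306.2,-220,-103],"rot":[0,0,0]},
    {"fingers":0.2,"travel":[306.2,-220,-103],"rot":[0,0,0]},
    {"fingers":0.2,"travel":[306.2,-220,-103],"rot":[0,0,0]},
  ],
)

```text
time_s: 22.55
eef_pos: [463.0, 183.7, 110.3]
orientation: [3.14, 0.001, 1.494]
wrist_force: [0.3, 0.3, -0.9]
gripper_width: 0.398
```

```bash
python3 -c "
from h import *
go((463,183.4,47,1.4898))"
```

```text
t 22.6 at [463.  183.7 110.3] yaw 1.494 w 0.398 F [ 0.3  0.3 -0.9]
-> (463, 183.4, 47, 1.4898) travel [-0.2, -0.0, 63.3] rot [0.1, 0.0, 0.2]
```

Emit:
move_arm(
  targets=[
    {"fingers":0.2,"travel":[-0.2,0,25],"rot":[0,0,0.2]},
    {"fingers":0.2,"travel":[-0.2,0,42],"rot":[0,0,0.2]},
    {"fingers":0.2,"travel":[-0.2,0,48],"rot":[0,0,0.2]},
    {"fingers":0.2,"travel":[-0.2,0,54],"rot":[0,0,0.2]},
    {"fingers":0.2,"travel":[-0.2,0,60],"rot":[0,0,0.2]},
    {"fingers":0.2,"travel":[-0.2,0,63.3],"rot":[0,0,0.2]},
    {"fingers":0.2,"travel":[-0.2,0,63.3],"rot":[0,0,0.2]},
  ],
)

```text
time_s: 23.25
eef_pos: [463.0, 183.3, 46.9]
orientation: [3.141, 0.001, 1.49]
wrist_force: [-0.3, 0.1, -0.9]
gripper_width: 0.398
```

Emit:
move_arm(
  targets=[
    {"fingers":0.2,"travel":[0,0,6],"rot":[0,0,0]},
    {"fingers":0.2,"travel":[0,0,11],"rot":[0,0,0]},
    {"fingers":0.2,"travel":[0,0,14.5],"rot":[0,0,0]},
    {"fingers":0.2,"travel":[0,0,16.2],"rot":[0,0,0]},
    {"fingers":0.2,"travel":[0,0,16.2],"rot":[0,0,0]},
  ],
)

```text
time_s: 23.75
eef_pos: [462.9, 183.2, 31.4]
orientation: [3.141, 0.001, 1.49]
wrist_force: [-6.0, -3.2, 13.7]
gripper_width: 0.399
```

```bash
python3 -c "
from rl import *
cap('top','t5'); rollers('t5',[(542.7,-342.2)])
go((542.5,-342,110,1.4898))"
```

```text
(542.7, -342.2) -> [ 542.3 -341.8] 171
t 23.8 at [462.9 183.2  31.4] yaw 1.49 w 0.397 F [-5.4 -3.1 12.7]
-> (542.5, -342, 110, 1.4898) travel [-517.1, 121.8, -78.2] rot [0.0, 0.0, 0.0]
```

Emit:
move_arm(
  targets=[
    {"fingers":0.6,"travel":[0,0,0],"rot":[0,0,0]},
    {"fingers":0.6,"travel":[0,0,0],"rot":[0,0,0]},
    {"fingers":0.6,"travel":[0,0,-30],"rot":[0,0,0]},
    {"fingers":0.6,"travel":[0,0,-79],"rot":[0,0,0]},
    {"fingers":0.6,"travel":[-517,122,-79],"rot":[0,0,0]},
    {"fingers":0.6,"travel":[-517,122,-79],"rot":[0,0,0]},
    {"fingers":0.6,"travel":[-517,122,-79],"rot":[0,0,0]},
    {"fingers":0.6,"travel":[-517,122,-79],"rot":[0,0,0]},
    {"fingers":0.6,"travel":[-517,122,-79],"rot":[0,0,0]},
    {"fingers":0.6,"travel":[-517,122,-79],"rot":[0,0,0]},
    {"fingers":0.6,"travel":[-517,122,-79],"rot":[0,0,0]},
    {"fingers":0.6,"travel":[-517,122,-79],"rot":[0,0,0]},
  ],
)

```text
time_s: 25.0
eef_pos: [523.2, -214.1, 110.7]
orientation: [3.141, 0.001, 1.491]
wrist_force: [1.4, -0.4, -0.0]
gripper_width: 0.601
```

```bash
python3 -c "
from rl import *
go((542.5,-342,70,1.4898),(542.5,-342,6.5,1.4898))"
```

```text
t 25.0 at [ 523.2 -214.1  110.7] yaw 1.491 w 0.601 F [ 1.4 -0.4 -0. ]
-> (542.5, -342, 70, 1.4898) travel [-126.0, 29.5, 40.9] rot [0.1, 0.0, 0.0]
-> (542.5, -342, 6.5, 1.4898) travel [-125.9, 29.4, 104.4] rot [0.1, 0.0, 0.0]
```

Emit:
move_arm(
  targets=[
    {"fingers":0.6,"travel":[-126,29.5,20],"rot":[0,0,0]},
    {"fingers":0.6,"travel":[-126,29.5,20],"rot":[0,0,0]},
    {"fingers":0.6,"travel":[-126,29.5,40],"rot":[0,0,0]},
    {"fingers":0.6,"travel":[-126,29.5,60],"rot":[0,0,0]},
    {"fingers":0.6,"travel":[-126,29.5,75],"rot":[0,0,0]},
    {"fingers":0.6,"travel":[-126,29.5,90],"rot":[0,0,0]},
    {"fingers":0.6,"travel":[-126,29.5,104],"rot":[0,0,0]},
    {"fingers":0.2,"travel":[-126,29.5,104],"rot":[0,0,0]},
    {"fingers":0.2,"travel":[-126,29.5,104],"rot":[0,0,0]},
    {"fingers":0.2,"travel":[-126,29.5,104],"rot":[0,0,0]},
    {"fingers":0.2,"travel":[-126,29.5,104],"rot":[0,0,0]},
    {"fingers":0.2,"travel":[-126,29.5,104],"rot":[0,0,0]},
  ],
)

```text
time_s: 26.2
eef_pos: [542.9, -342.2, 7.5]
orientation: [3.14, 0.001, 1.491]
wrist_force: [0.5, -0.6, -1.0]
gripper_width: 0.422
```

```bash
python3 -c "
from h import *
go((500,-250,230,1.4898),(*np.round(S(0,-80),1),110,1.4898))"
```

```text
t 26.2 at [ 542.9 -342.2    7.5] yaw 1.491 w 0.422 F [ 0.5 -0.6 -1. ]
-> (500, -250, 230, 1.4898) travel [88.2, -49.7, -222.7] rot [0.1, 0.0, 0.0]
-> (np.float64(456.5), np.float64(103.7), 110, 1.4898) travel [437.4, -121.6, -103.2] rot [0.1, 0.0, 0.0]
```

Emit:
move_arm(
  targets=[
    {"fingers":0.2,"travel":[0,0,0],"rot":[0,0,0]},
    {"fingers":0.2,"travel":[0,0,-40],"rot":[0,0,0]},
    {"fingers":0.2,"travel":[0,0,-80],"rot":[0,0,0]},
    {"fingers":0.2,"travel":[437,-121.5,-103],"rot":[0,0,0]},
    {"fingers":0.2,"travel":[437,-121.5,-103],"rot":[0,0,0]},
    {"fingers":0.2,"travel":[437,-121.5,-103],"rot":[0,0,0]},
    {"fingers":0.2,"travel":[437,-121.5,-103],"rot":[0,0,0]},
    {"fingers":0.2,"travel":[437,-121.5,-103],"rot":[0,0,0]},
    {"fingers":0.2,"travel":[437,-121.5,-103],"rot":[0,0,0]},
    {"fingers":0.2,"travel":[437,-121.5,-103],"rot":[0,0,0]},
    {"fingers":0.2,"travel":[437,-121.5,-103],"rot":[0,0,0]},
    {"fingers":0.2,"travel":[437,-121.5,-103],"rot":[0,0,0]},
  ],
)

```text
time_s: 27.4
eef_pos: [456.8, 101.0, 110.3]
orientation: [3.139, -0.0, 1.49]
wrist_force: [1.7, -0.1, -0.2]
gripper_width: 0.421
```

```bash
python3 -c "
from h import *
x,y=np.round(S(0,-80),1)
go((x,y,64,1.4898),(x,y,47,1.4898))"
```

```text
t 27.4 at [456.8 101.  110.3] yaw 1.49 w 0.421 F [ 1.7 -0.1 -0.2]
-> (np.float64(456.5), np.float64(103.7), 64, 1.4898) travel [2.7, -0.7, 46.3] rot [0.2, -0.0, 0.0]
-> (np.float64(456.5), np.float64(103.7), 47, 1.4898) travel [2.6, -0.7, 63.3] rot [0.2, -0.0, 0.0]
```

Emit:
move_arm(
  targets=[
    {"fingers":0.2,"travel":[2.6,-0.5,15],"rot":[0.2,0,0]},
    {"fingers":0.2,"travel":[2.6,-0.5,30],"rot":[0.2,0,0]},
    {"fingers":0.2,"travel":[2.6,-0.5,42],"rot":[0.2,0,0]},
    {"fingers":0.2,"travel":[2.6,-0.5,48],"rot":[0.2,0,0]},
    {"fingers":0.2,"travel":[2.6,-0.5,54],"rot":[0.2,0,0]},
    {"fingers":0.2,"travel":[2.6,-0.5,60],"rot":[0.2,0,0]},
    {"fingers":0.2,"travel":[2.6,-0.5,63.3],"rot":[0.2,0,0]},
    {"fingers":0.2,"travel":[2.6,-0.5,63.3],"rot":[0.2,0,0]},
  ],
)

```text
time_s: 28.2
eef_pos: [456.8, 103.8, 46.8]
orientation: [-3.141, -0.0, 1.49]
wrist_force: [0.7, 1.3, -1.8]
gripper_width: 0.415
```

Emit:
move_arm(
  targets=[
    {"fingers":0.2,"travel":[0,0,6],"rot":[0,0,0]},
    {"fingers":0.2,"travel":[0,0,11],"rot":[0,0,0]},
    {"fingers":0.2,"travel":[0,0,14.5],"rot":[0,0,0]},
    {"fingers":0.2,"travel":[0,0,16.2],"rot":[0,0,0]},
    {"fingers":0.2,"travel":[0,0,16.2],"rot":[0,0,0]},
  ],
)

```text
time_s: 28.7
eef_pos: [456.9, 104.0, 30.5]
orientation: [-3.141, -0.0, 1.49]
wrist_force: [2.6, 3.2, -3.2]
gripper_width: 0.419
```

```bash
python3 -c "
from h import *
go((480,-200,230,1.4898))"
```

```text
t 28.7 at [456.9 104.   30.5] yaw 1.49 w 0.419 F [ 2.6  3.2 -3.2]
-> (480, -200, 230, 1.4898) travel [-301.1, 47.4, -199.7] rot [-0.0, -0.0, 0.0]
```

Emit:
move_arm(
  targets=[
    {"fingers":0.2,"travel":[0,0,1.5],"rot":[0,0,0]},
    {"fingers":0.2,"travel":[0,0,3],"rot":[0,0,0]},
    {"fingers":0.2,"travel":[0,0,3],"rot":[0,0,0]},
  ],
)

```text
time_s: 29.0
eef_pos: [457.1, 104.1, 29.0]
orientation: [-3.141, -0.001, 1.49]
wrist_force: [-8.5, -0.9, 23.7]
gripper_width: 0.42
```

```bash
python3 -c "
from h import *
c=cap('wrist','w4'); cv2.imwrite('pics/w4v.png',cv2.imread('pics/w4.png'))"
```

```text
(no output)
```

View pics/w4v.png

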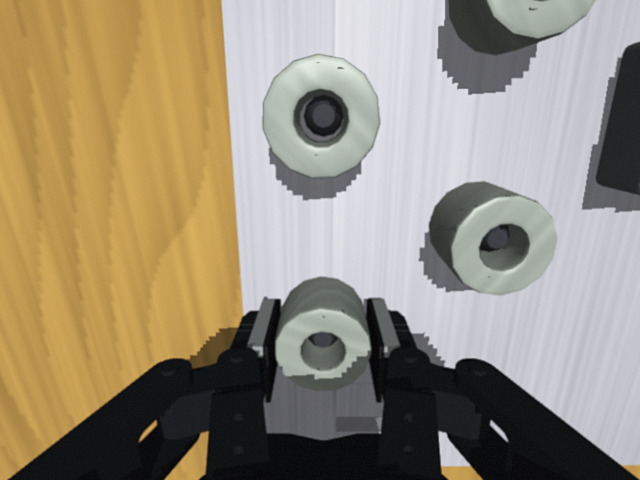

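```bash
python3 -c "
from h import *
go((450,-340,200,1.4898))"
```

```text
t 29.1 at [457.1 104.1  29. ] yaw 1.49 w 0.42 F [-8.3 -1.4 24.9]
-> (450, -340, 200, 1.4898) travel [-443.0, 28.6, -171.6] rot [-0.0, -0.1, 0.0]
```

Emit:
move_arm(
  targets=[
    {"fingers":0.6,"travel":[0,0,-1],"rot":[0,0,0]},
    {"fingers":0.6,"travel":[0,0,-2],"rot":[0,0,0]},
    {"fingers":0.6,"travel":[0,0,-30],"rot":[0,0,0]},
    {"fingers":0.6,"travel":[0,0,-79],"rot":[0,0,0]},
    {"fingers":0.6,"travel":[-443,29,-172],"rot":[0,0,0]},
    {"fingers":0.6,"travel":[-443,29,-172],"rot":[0,0,0]},
    {"fingers":0.6,"travel":[-443,29,-172],"rot":[0,0,0]},
    {"fingers":0.6,"travel":[-443,29,-172],"rot":[0,0,0]},
    {"fingers":0.6,"travel":[-443,29,-172],"rot":[0,0,0]},
    {"fingers":0.6,"travel":[-443,29,-172],"rot":[0,0,0]},
    {"fingers":0.6,"travel":[-443,29,-172],"rot":[0,0,0]},
    {"fingers":0.6,"travel":[-443,29,-172],"rot":[0,0,0]},
  ],
)

```text
time_s: 30.25
eef_pos: [450.6, -289.5, 190.0]
orientation: [-3.141, -0.001, 1.49]
wrist_force: [1.4, -0.4, 0.8]
gripper_width: 0.595
```

Emit:
move_arm(
  targets=[
    {"fingers":0.6,"travel":[-90,6,0],"rot":[0,0,0]},
    {"fingers":0.6,"travel":[-90,6,0],"rot":[0,0,0]},
    {"fingers":0.6,"travel":[-90,6,0],"rot":[0,0,0]},
    {"fingers":0.6,"travel":[-90,6,0],"rot":[0,0,0]},
    {"fingers":0.6,"travel":[-90,6,0],"rot":[0,0,0]},
  ],
)

```text
time_s: 30.75
eef_pos: [449.5, -378.6, 189.5]
orientation: [-3.141, -0.002, 1.491]
wrist_force: [-1.4, -0.0, 0.5]
gripper_width: 0.601
```

```bash
python3 -c "
from h import *
np.set_printoptions(precision=1,suppress=True)
c=cap('wrist','w5'); print(c['eye'],c['attitude']);go((450,-340,200,1.4898)); P=w2px(c,[(459,-243,25),(438,-352,25)]);print(P)
im=cv2.imread('pics/w5.png'); o=[]
x0,y0,x1,y1=[int(v) for v in(P[:,0].min()-70,max(0,P[:,1].min()-60),P[:,0].max()+70,P[:,1].max()+60)]
y1=min(y1,480);print(x0,y0,x1,y1); a=im[y0:y1,x0:x1]; s=min(800/a.shape[1],600/a.shape[0]); s=int(s*2)/2; print(s)
cv2.imwrite('pics/w5c.png',cv2.convertScaleAbs(cv2.resize(a,None,fx=s,fy=s,interpolation=cv2.INTER_CUBIC),alpha=1.4))"
```

```text
[ 454.8 -298.5  330.9] [-0.3  0.  -0.1]
t 30.8 at [ 449.8 -378.3  189.7] yaw 1.492 w 0.6 F [ 0.   0.  -0.4]
-> (450, -340, 200, 1.4898) travel [38.2, -2.9, -10.2] rot [-0.0, -0.1, 0.1]
[[323.3  37.6]
 [307.9 188.5]]
237 0 393 248
2.0
```

View pics/w5c.png

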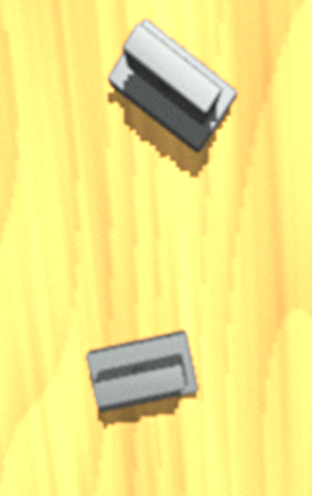

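```bash
cat > gd.py <<'E'
from h import *
from scipy.optimize import minimize
def box(X,Y,z0,z1): return [(sx*X/2,sy*Y/2,z) for sx in(-1,1) for sy in(-1,1) for z in(z0,z1)]
FOOT,FIN=np.array(box(44,26,0,12)),np.array(box(36,10,12,42))
def sil(c,p,up=8):
    m=np.zeros((480*1,640*1),np.uint8)
    for B in(FOOT,FIN):
        a,b=np.cos(p[2]),np.sin(p[2]); P=np.c_[p[0]+a*B[:,0]-b*B[:,1],p[1]+b*B[:,0]+a*B[:,1],B[:,2]+p[3]]
        h=cv2.convexHull(w2px(c,P).astype(np.float32)); cv2.fillPoly(m,[np.int32(np.round(h*16))],1,cv2.LINE_8,4)
    return m
def guide(c,p0,z=0.,off=(0,0,0)):
    c=dict(c); c['eye']=np.array(c['eye'])+off
    hsv=cv2.cvtColor(c['color'],cv2.COLOR_RGB2HSV); m=(hsv[...,1]<70).astype(np.uint8)
    r=cv2.boundingRect(sil(c,[*p0,z])); x,y,w,h=r; k=np.zeros_like(m); k[max(0,y-15):y+h+15,max(0,x-15):x+w+15]=1; m=m*k
    n,l,st,_=cv2.connectedComponentsWithStats(m); m=(l==1+np.argmax(st[1:,4])).astype(np.uint8)
    f=lambda p:-(lambda s:(s&m).sum()/(s|m).sum())(sil(c,[*p,z]))
    best=None
    for yaw in [p0[2]+d for d in(-.4,-.2,0,.2,.4)]:
        s=np.array([p0[0],p0[1],yaw]); r=minimize(f,s,method='Nelder-Mead',options=dict(initial_simplex=s+[[0,0,0],[6,0,0],[0,6,0],[0,0,.2]],xatol=.05,fatol=1e-4))
        r=minimize(f,r.x,method='Nelder-Mead',options=dict(initial_simplex=r.x+np.array([[0,0,0],[2,0,0],[0,2,0],[0,0,.06]]),xatol=.05,fatol=1e-4))
        if best is None or r.fun<best.fun: best=r
    return best.x,-best.fun,m
E
python3 - <<'E'
from gd import *
np.set_printoptions(precision=3,suppress=True)
c=load('w5'); t=load('top0')
y=1.49; off=np.array([-.9*np.cos(y),-.9*np.sin(y),3.3])
for p in((459,-243,-2.15),(438,-352,1.7)):
    for yy in (0,np.pi/2):
        q,i,m=guide(c,(p[0],p[1],yy),off=off); print('w5',q,round(i,3))
    q2,i,_=guide(t,q); print('top',q2-[1,-1,0],round(i,3))
go((450,-340,200,1.4898))
E
```

```text
w5 [ 458.691 -243.972   -0.681] 0.938
w5 [ 458.58  -243.952    2.461] 0.943
top [ 459.588 -243.884    2.459] 0.891
w5 [ 437.422 -354.18     0.086] 0.918
w5 [ 437.257 -353.818    0.105] 0.922
top [ 437.949 -353.743    0.2  ] 0.89
t 30.8 at [ 449.8 -378.3  189.7] yaw 1.492 w 0.6 F [ 0.   0.  -0.4]
-> (450, -340, 200, 1.4898) travel [38.2, -2.9, -10.2] rot [-0.0, -0.1, 0.1]
```

```bash
python3 - <<'E'
from h import *
np.set_printoptions(precision=2,suppress=True)
c=load('w3'); y=3.061; c['eye']=c['eye']+np.array([-.9*np.cos(y),-.9*np.sin(y),3.3])
F=lambda P:(P[:,:2]-C)@np.array([[np.cos(TH),-np.sin(TH)],[np.sin(TH),np.cos(TH)]]).T@np.eye(2) 
def F(P):
    d=P[:,:2]-C; a,b=np.cos(TH),np.sin(TH); return np.c_[a*d[:,0]+b*d[:,1],-b*d[:,0]+a*d[:,1]]
for q in([(457,70),(494,70),(487,131),(451,130)],[(142,70),(175,70),(182,129),(149,129)],[(108,16),(524,16),(491,258),(145,257)]):
    f=F(px2w(c,q,24)); print(f,f.mean(0))
go((437.4,-354,100,0.11),(437.4,-354,16,0.11))
im=cv2.imread('pics/w3.png'); cv2.imwrite('pics/w3c.png',np.hstack([cv2.resize(im[55:145,v:v+80],None,fx=5,fy=5,interpolation=cv2.INTER_CUBIC) for v in(122,432)]))
E
```

```text
[[  5.91 121.35]
 [  5.74 152.81]
 [ 55.58 153.46]
 [ 54.88 121.33]] [ 30.53 137.24]
[[   6.15 -146.65]
 [   6.24 -118.37]
 [  54.51 -117.72]
 [  54.49 -147.26]] [  30.35 -132.5 ]
[[ -34.8  -169.04]
 [ -35.06  171.87]
 [ 175.84  173.69]
 [ 176.05 -168.26]] [70.51  2.06]
t 30.8 at [ 449.8 -378.3  189.7] yaw 1.492 w 0.6 F [ 0.   0.  -0.4]
-> (437.4, -354, 100, 0.11) travel [23.0, -14.3, 89.7] rot [-0.1, -0.1, 79.2]
-> (437.4, -354, 16, 0.11) travel [22.8, -14.3, 173.7] rot [-0.1, -0.1, 79.2]
```

View pics/w3c.png

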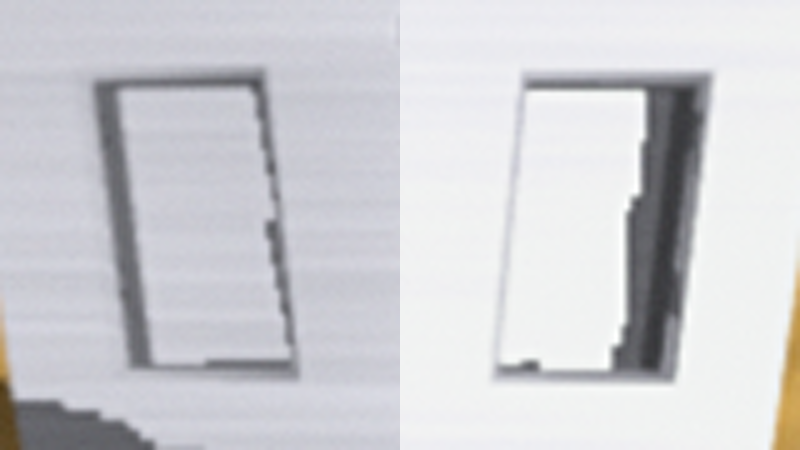

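Emit:
move_arm(
  targets=[
    {"fingers":0.5,"travel":[23,-14.3,20],"rot":[0,0,79.2]},
    {"fingers":0.5,"travel":[23,-14.3,40],"rot":[0,0,79.2]},
    {"fingers":0.5,"travel":[23,-14.3,60],"rot":[0,0,79.2]},
    {"fingers":0.5,"travel":[23,-14.3,80],"rot":[0,0,79.2]},
    {"fingers":0.5,"travel":[23,-14.3,90],"rot":[0,0,79.2]},
    {"fingers":0.5,"travel":[23,-14.3,90],"rot":[0,0,79.2]},
    {"fingers":0.5,"travel":[23,-14.3,90],"rot":[0,0,79.2]},
    {"fingers":0.5,"travel":[23,-14.3,90],"rot":[0,0,79.2]},
    {"fingers":0.5,"travel":[23,-14.3,90],"rot":[0,0,79.2]},
    {"fingers":0.5,"travel":[23,-14.3,90],"rot":[0,0,79.2]},
    {"fingers":0.5,"travel":[23,-14.3,90],"rot":[0,0,79.2]},
    {"fingers":0.5,"travel":[23,-14.3,90],"rot":[0,0,79.2]},
  ],
)

```text
time_s: 32.0
eef_pos: [437.7, -353.3, 99.7]
orientation: [-3.139, -0.001, 0.114]
wrist_force: [1.0, 0.1, 0.0]
gripper_width: 0.498
```

```bash
python3 -c "
from gd import *
np.set_printoptions(precision=3,suppress=True)
cap('top','t6');t=load('t6')
for p in((458.7,-244,2.46),(437.4,-354,.1)):
    q,i,_=guide(t,p); print('top',q-[1,-1,0],round(i,3))
go((437.4,-354,16,0.11))"
```

```text
top [ 459.013 -243.856    2.462] 0.901
top [ 430.257 -366.427    0.846] 0.573
t 32.0 at [ 437.6 -353.6   99.8] yaw 0.113 w 0.502 F [-0.3 -0.2  0.4]
-> (437.4, -354, 16, 0.11) travel [-0.3, 0.7, 83.8] rot [-0.2, -0.0, 0.2]
```

Emit:
move_arm(
  targets=[
    {"fingers":0.5,"travel":[-0.3,0.7,25],"rot":[0,0,0]},
    {"fingers":0.5,"travel":[-0.3,0.7,45],"rot":[0,0,0]},
    {"fingers":0.5,"travel":[-0.3,0.7,60],"rot":[0,0,0]},
    {"fingers":0.5,"travel":[-0.3,0.7,75],"rot":[0,0,0]},
    {"fingers":0.5,"travel":[-0.3,0.7,83.5],"rot":[0,0,0]},
    {"fingers":0.5,"travel":[-0.3,0.7,83.5],"rot":[0,0,0]},
    {"fingers":0.0,"travel":[-0.3,0.7,83.5],"rot":[0,0,0]},
    {"fingers":0.0,"travel":[-0.3,0.7,83.5],"rot":[0,0,0]},
    {"fingers":0.0,"travel":[-0.3,0.7,83.5],"rot":[0,0,0]},
    {"fingers":0.0,"travel":[-0.3,0.7,83.5],"rot":[0,0,0]},
    {"fingers":0.0,"travel":[-0.3,0.7,83.5],"rot":[0,0,0]},
    {"fingers":0.0,"travel":[-0.3,0.7,83.5],"rot":[0,0,0]},
  ],
)

```text
time_s: 33.25
eef_pos: [437.8, -354.4, 17.0]
orientation: [-3.139, -0.002, 0.113]
wrist_force: [-1.3, 0.2, 5.7]
gripper_width: 0.109
```

```bash
python3 -c "
from h import *
print(S(30.4,-134.7),S(30.4,135.3))
go((*np.round(S(30.4,-134.7),1),120,TH),(*np.round(S(30.4,135.3),1),120,TH))"
```

```text
(np.float64(482.401554251069), np.float64(46.68193355432933)) (np.float64(504.2476472501085), np.float64(315.79668272404194))
t 33.2 at [ 437.8 -354.4   17. ] yaw 0.113 w 0.109 F [-1.3  0.2  5.7]
-> (np.float64(482.4), np.float64(46.7), 120, -0.081) travel [89.8, -393.7, -102.0] rot [-0.1, -0.1, 11.1]
-> (np.float64(504.2), np.float64(315.8), 120, -0.081) travel [142.0, -658.6, -101.3] rot [-0.1, -0.1, 11.1]
```

Emit:
move_arm(
  targets=[
    {"fingers":0.0,"travel":[0,0,-40],"rot":[0,0,0]},
    {"fingers":0.0,"travel":[0,0,-80],"rot":[0,0,0]},
    {"fingers":0.0,"travel":[89.8,-393.7,-102],"rot":[-0.1,-0.1,11.1]},
    {"fingers":0.0,"travel":[89.8,-393.7,-102],"rot":[-0.1,-0.1,11.1]},
    {"fingers":0.0,"travel":[89.8,-393.7,-102],"rot":[-0.1,-0.1,11.1]},
    {"fingers":0.0,"travel":[89.8,-393.7,-102],"rot":[-0.1,-0.1,11.1]},
    {"fingers":0.0,"travel":[89.8,-393.7,-102],"rot":[-0.1,-0.1,11.1]},
    {"fingers":0.0,"travel":[89.8,-393.7,-102],"rot":[-0.1,-0.1,11.1]},
    {"fingers":0.0,"travel":[89.8,-393.7,-102],"rot":[-0.1,-0.1,11.1]},
    {"fingers":0.0,"travel":[89.8,-393.7,-102],"rot":[-0.1,-0.1,11.1]},
    {"fingers":0.0,"travel":[89.8,-393.7,-102],"rot":[-0.1,-0.1,11.1]},
    {"fingers":0.0,"travel":[89.8,-393.7,-102],"rot":[-0.1,-0.1,11.1]},
  ],
)

```text
time_s: 34.45
eef_pos: [482.5, 49.6, 120.1]
orientation: [-3.141, 0.0, -0.075]
wrist_force: [0.3, -0.4, -0.6]
gripper_width: 0.112
```

```bash
python3 -c "
from h import *
x,y=np.round(S(30.4,-134.7),1)
go((x,y,60,TH),(x,y,44,TH),(x,y,28,TH))
c=cap('wrist','w6'); cv2.imwrite('pics/w6v.png',cv2.imread('pics/w6.png'))"
```

```text
t 34.5 at [482.5  49.6 120.1] yaw -0.075 w 0.112 F [ 0.3 -0.4 -0.6]
-> (np.float64(482.4), np.float64(46.7), 60, -0.081) travel [0.1, 3.0, 60.1] rot [-0.0, 0.0, 0.3]
-> (np.float64(482.4), np.float64(46.7), 44, -0.081) travel [0.1, 3.0, 76.1] rot [-0.0, 0.0, 0.3]
-> (np.float64(482.4), np.float64(46.7), 28, -0.081) travel [0.1, 3.0, 92.1] rot [-0.0, 0.0, 0.3]
```

View pics/w6v.png

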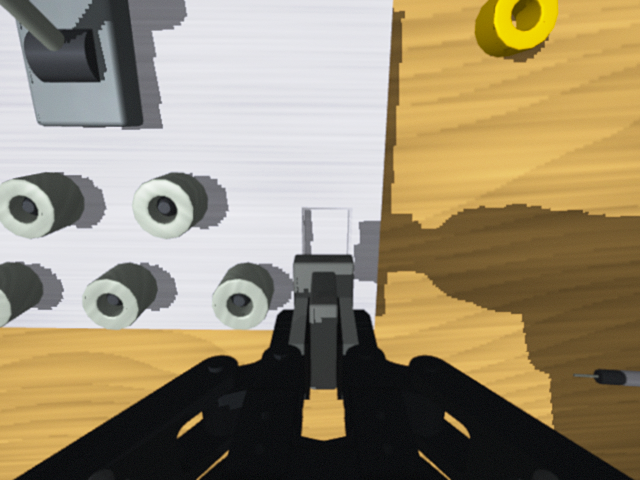

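```bash
python3 - <<'E'
from h import *
np.set_printoptions(precision=2,suppress=True)
c=load('w6'); y=-.075; c['eye']=c['eye']+np.array([-.9*np.cos(y),-.9*np.sin(y),3.3])
def F(P):
    d=P[:,:2]-C; a,b=np.cos(TH),np.sin(TH); return np.c_[a*d[:,0]+b*d[:,1],-b*d[:,0]+a*d[:,1]]
print('recess rim',F(px2w(c,[(302,208),(350.5,208)],24)))
print('plate edge',F(px2w(c,[(393,0),(376,327)],24)))
g=px2w(c,[(294.5,255),(353.5,255)],115); print('guide',g[:,:2], F(g),'tcp',F(np.array([[482.5,49.6]])))
print('rollers tops in frame',F(px2w(c,[(26,208),(164,206),(110,303),(239,302)],54)))
im=cv2.imread('pics/w6.png');cv2.imwrite('pics/w6c.png',cv2.resize(im[195:315,270:390],None,fx=5,fy=5,interpolation=cv2.INTER_CUBIC))
E
```

```text
recess rim [[  52.4  -118.02]
 [  52.64 -149.6 ]]
plate edge [[ 171.19 -169.68]
 [ -35.38 -170.8 ]]
guide [[506.46  59.89]
 [504.64  35.09]] [[  53.31 -119.58]
 [  53.5  -144.46]] tcp [[  30.26 -131.78]]
rollers tops in frame [[ 58.31  38.76]
 [ 59.99 -40.99]
 [ -1.88   0.41]
 [ -0.46 -80.04]]
```

View pics/w6c.png

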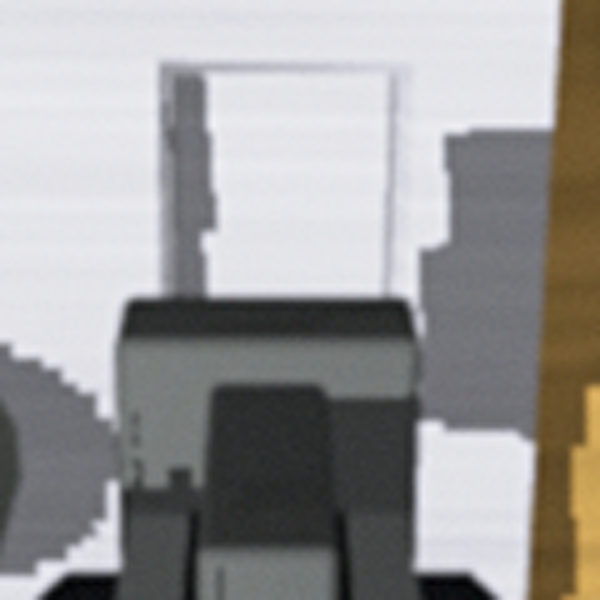

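```bash
python3 - <<'E'
from h import *
np.set_printoptions(precision=2,suppress=True)
c=load('w6'); y=-.075; c['eye']=c['eye']+np.array([-.9*np.cos(y),-.9*np.sin(y),3.3])
def F(P):
    d=P[:,:2]-C; a,b=np.cos(TH),np.sin(TH); return np.c_[a*d[:,0]+b*d[:,1],-b*d[:,0]+a*d[:,1]]
s=manip.state()['eef_pos']; print(s,F(s[None]))
for z,q in((115,[(293.6,262.4),(353.2,262.4)]),(103,[(295,255),(352.2,255)])): print(F(px2w(c,q,z)))
print(px2w(c,[(323,300)],100))
go((*np.round(S(30,-134.5),1),44,TH),(*np.round(S(30,-134.5),1),28,TH))
E
```

```text
[482.27  47.17 119.95] [[  30.23 -134.23]]
[[  49.96 -119.15]
 [  50.16 -144.44]]
[[  48.89 -118.89]
 [  49.09 -144.94]]
[[476.98  49.99 100.  ]]
t 34.5 at [482.3  47.2 120. ] yaw -0.078 w 0.109 F [-0.3 -0.9 -1.1]
-> (np.float64(482.0), np.float64(46.9), 44, -0.081) travel [-0.2, 0.3, 76.0] rot [-0.0, 0.0, 0.2]
-> (np.float64(482.0), np.float64(46.9), 28, -0.081) travel [-0.2, 0.3, 92.0] rot [-0.0, 0.0, 0.2]
```

Emit:
move_arm(
  targets=[
    {"fingers":0.0,"travel":[0,0,30],"rot":[0,0,0.2]},
    {"fingers":0.0,"travel":[0,0,60],"rot":[0,0,0.2]},
    {"fingers":0.0,"travel":[0,0,74],"rot":[0,0,0.2]},
    {"fingers":0.0,"travel":[0,0,78],"rot":[0,0,0.2]},
    {"fingers":0.0,"travel":[0,0,81],"rot":[0,0,0.2]},
    {"fingers":0.0,"travel":[0,0,83],"rot":[0,0,0.2]},
    {"fingers":0.0,"travel":[0,0,83],"rot":[0,0,0.2]},
  ],
)

```text
time_s: 35.2
eef_pos: [483.8, 45.5, 39.4]
orientation: [-3.14, -0.001, -0.084]
wrist_force: [-6.5, -0.8, 24.9]
gripper_width: 0.111
```

```bash
python3 - <<'E'
from h import *
x,y=np.round(S(30.3,-134.3),1)
go((x,y,44,TH),(x,y,38,TH))
E
```

```text
t 35.2 at [483.8  45.5  39.4] yaw -0.084 w 0.111 F [-6.5 -0.8 24.9]
-> (np.float64(482.3), np.float64(47.1), 44, -0.081) travel [-1.6, -1.5, -4.6] rot [-0.1, -0.1, -0.2]
-> (np.float64(482.3), np.float64(47.1), 38, -0.081) travel [-1.6, -1.5, 1.4] rot [-0.1, -0.1, -0.2]
```

Emit:
move_arm(
  targets=[
    {"fingers":0.0,"travel":[-1.6,-1.5,-4.6],"rot":[0,0,-0.2]},
    {"fingers":0.0,"travel":[-1.6,-1.5,-4.6],"rot":[0,0,-0.2]},
    {"fingers":0.0,"travel":[-1.6,-1.5,-4.6],"rot":[0,0,-0.2]},
    {"fingers":0.0,"travel":[-1.6,-1.5,-4.6],"rot":[0,0,-0.2]},
    {"fingers":0.0,"travel":[-1.6,-1.5,-4.6],"rot":[0,0,-0.2]},
  ],
)

```text
time_s: 35.7
eef_pos: [482.1, 46.9, 43.9]
orientation: [-3.14, -0.001, -0.081]
wrist_force: [-0.2, -0.1, -0.6]
gripper_width: 0.113
```

```bash
python3 - <<'E'
from h import *
x,y=np.round(S(30.3,-134.3),1)
go((x,y,44,TH),(x,y,34,TH))
c=cap('wrist','w7'); go()
im=cv2.imread('pics/w7.png');cv2.imwrite('pics/w7c.png',cv2.resize(im[130:330,220:420],None,fx=3,fy=3,interpolation=cv2.INTER_CUBIC))
E
```

```text
t 35.7 at [482.1  46.9  43.9] yaw -0.081 w 0.113 F [-0.2 -0.1 -0.6]
-> (np.float64(482.3), np.float64(47.1), 44, -0.081) travel [0.2, -0.2, -0.1] rot [-0.1, -0.0, -0.0]
-> (np.float64(482.3), np.float64(47.1), 34, -0.081) travel [0.2, -0.2, 9.9] rot [-0.1, -0.0, -0.0]
t 35.8 at [482.1  47.   43.9] yaw -0.081 w 0.108 F [-0.1 -0.  -1.1]
```

View pics/w7c.png

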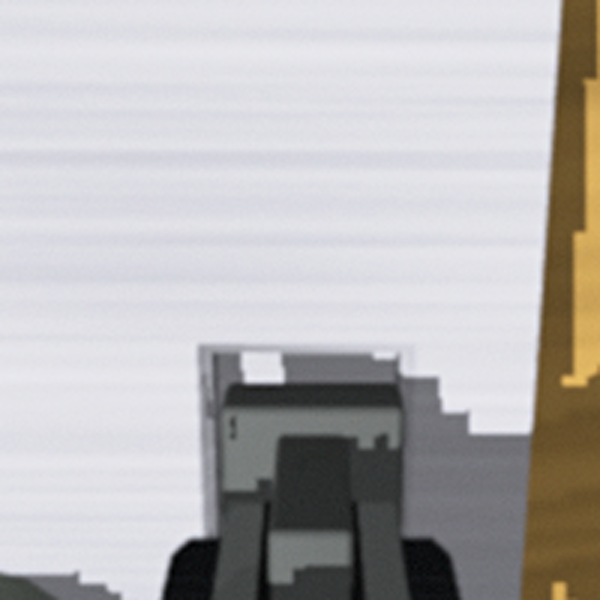

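```bash
python3 - <<'E'
from h import *
np.set_printoptions(precision=2,suppress=True)
c=load('w7'); y=-.081; c['eye']=c['eye']+np.array([-.9*np.cos(y),-.9*np.sin(y),3.3])
def F(P):
    d=P[:,:2]-C; a,b=np.cos(TH),np.sin(TH); return np.c_[a*d[:,0]+b*d[:,1],-b*d[:,0]+a*d[:,1]]
u=lambda q:np.array(q)/3+[220,130]
print('rim',F(px2w(c,u([(199,345),(413,345)]),24)))
print('bot',F(px2w(c,u([(226,385),(402,385)]),27)))
print('top',F(px2w(c,u([(221,408),(403,408)]),39)))
E
```

```text
rim [[  52.65 -117.61]
 [  52.72 -150.38]]
bot [[  47.25 -121.84]
 [  47.3  -148.61]]
top [[  48.29 -121.98]
 [  48.34 -147.78]]
```

Emit:
move_arm(
  targets=[
    {"fingers":0.0,"travel":[1.5,-1.0,0],"rot":[0,0,0]},
    {"fingers":0.0,"travel":[1.5,-1.0,0],"rot":[0,0,0]},
    {"fingers":0.0,"travel":[1.5,-1.0,2],"rot":[0,0,0]},
    {"fingers":0.0,"travel":[1.5,-1.0,4],"rot":[0,0,0]},
    {"fingers":0.0,"travel":[1.5,-1.0,6],"rot":[0,0,0]},
    {"fingers":0.0,"travel":[1.5,-1.0,8],"rot":[0,0,0]},
    {"fingers":0.0,"travel":[1.5,-1.0,8],"rot":[0,0,0]},
  ],
)

```text
time_s: 36.45
eef_pos: [483.5, 47.8, 35.6]
orientation: [-3.141, -0.0, -0.081]
wrist_force: [-0.1, -0.0, -0.6]
gripper_width: 0.111
```

No contact at underside ≈ 18.6: it is in the recess. Pressing home.

Emit:
move_arm(
  targets=[
    {"fingers":0.0,"travel":[0,0,2],"rot":[0,0,0]},
    {"fingers":0.0,"travel":[0,0,4],"rot":[0,0,0]},
    {"fingers":0.0,"travel":[0,0,6],"rot":[0,0,0]},
    {"fingers":0.0,"travel":[0,0,8],"rot":[0,0,0]},
    {"fingers":0.0,"travel":[0,0,8],"rot":[0,0,0]},
  ],
)

```text
time_s: 36.95
eef_pos: [483.5, 47.6, 27.9]
orientation: [-3.14, 0.0, -0.081]
wrist_force: [-4.4, -0.2, 12.4]
gripper_width: 0.113
```

```bash
python3 -c "
from gd import *
np.set_printoptions(precision=3,suppress=True)
cap('top','t7');t=load('t7')
q,i,_=guide(t,(458.7,-244,2.46)); print('top',q-[1,-1,0],round(i,3))
go((458.7,-244,110,-.68))"
```

```text
top [ 459.119 -243.845    2.461] 0.901
t 37.0 at [483.4  47.6  27.9] yaw -0.081 w 0.11 F [-6.  -1.  11.8]
-> (458.7, -244, 110, -0.68) travel [-1.0, 292.5, -82.5] rot [-0.1, 0.0, 34.3]
```

Emit:
move_arm(
  targets=[
    {"fingers":0.35,"travel":[0,0,0],"rot":[0,0,0]},
    {"fingers":0.35,"travel":[0,0,0],"rot":[0,0,0]},
    {"fingers":0.35,"travel":[0,0,-30],"rot":[0,0,0]},
    {"fingers":0.5,"travel":[0,0,-80],"rot":[0,0,0]},
    {"fingers":0.5,"travel":[-1,292.5,-82.5],"rot":[0,0,34.3]},
    {"fingers":0.5,"travel":[-1,292.5,-82.5],"rot":[0,0,34.3]},
    {"fingers":0.5,"travel":[-1,292.5,-82.5],"rot":[0,0,34.3]},
    {"fingers":0.5,"travel":[-1,292.5,-82.5],"rot":[0,0,34.3]},
    {"fingers":0.5,"travel":[-1,292.5,-82.5],"rot":[0,0,34.3]},
    {"fingers":0.5,"travel":[-1,292.5,-82.5],"rot":[0,0,34.3]},
    {"fingers":0.5,"travel":[-1,292.5,-82.5],"rot":[0,0,34.3]},
    {"fingers":0.5,"travel":[-1,292.5,-82.5],"rot":[0,0,34.3]},
  ],
)

```text
time_s: 38.2
eef_pos: [457.7, -245.9, 109.9]
orientation: [-3.141, 0.001, -0.685]
wrist_force: [0.6, -0.1, -0.5]
gripper_width: 0.5
```

```bash
python3 -c "
from h import *
go((458.9,-244,16.5,-.68))"
```

```text
t 38.2 at [ 457.7 -245.9  109.9] yaw -0.685 w 0.5 F [ 0.6 -0.1 -0.5]
-> (458.9, -244, 16.5, -0.68) travel [-0.2, -2.2, 93.4] rot [-0.0, 0.1, -0.3]
```

Emit:
move_arm(
  targets=[
    {"fingers":0.5,"travel":[-0.2,-2.2,30],"rot":[0,0,-0.3]},
    {"fingers":0.5,"travel":[-0.2,-2.2,50],"rot":[0,0,-0.3]},
    {"fingers":0.5,"travel":[-0.2,-2.2,70],"rot":[0,0,-0.3]},
    {"fingers":0.5,"travel":[-0.2,-2.2,85],"rot":[0,0,-0.3]},
    {"fingers":0.5,"travel":[-0.2,-2.2,93],"rot":[0,0,-0.3]},
    {"fingers":0.5,"travel":[-0.2,-2.2,93],"rot":[0,0,-0.3]},
    {"fingers":0.0,"travel":[-0.2,-2.2,93],"rot":[0,0,-0.3]},
    {"fingers":0.0,"travel":[-0.2,-2.2,93],"rot":[0,0,-0.3]},
    {"fingers":0.0,"travel":[-0.2,-2.2,93],"rot":[0,0,-0.3]},
    {"fingers":0.0,"travel":[-0.2,-2.2,93],"rot":[0,0,-0.3]},
    {"fingers":0.0,"travel":[-0.2,-2.2,93],"rot":[0,0,-0.3]},
    {"fingers":0.0,"travel":[-0.2,-2.2,93],"rot":[0,0,-0.3]},
  ],
)

```text
time_s: 39.4
eef_pos: [459.5, -244.2, 17.7]
orientation: [-3.14, 0.0, -0.679]
wrist_force: [-1.6, 1.2, 6.7]
gripper_width: 0.109
```

```bash
python3 -c "
from h import *
x,y=S(30.5,135.3)
go((x,y,120,TH))"
```

```text
t 39.4 at [ 459.5 -244.2   17.7] yaw -0.679 w 0.109 F [-1.6  1.2  6.7]
-> (np.float64(504.34731937943064), np.float64(315.7885915784867), 120, -0.081) travel [-317.0, -463.9, -101.6] rot [-0.1, -0.0, -34.3]
```

Emit:
move_arm(
  targets=[
    {"fingers":0.0,"travel":[0,0,-40],"rot":[0,0,0]},
    {"fingers":0.0,"travel":[0,0,-80],"rot":[0,0,0]},
    {"fingers":0.0,"travel":[-317,-464,-102],"rot":[-0.1,0,-34.3]},
    {"fingers":0.0,"travel":[-317,-464,-102],"rot":[-0.1,0,-34.3]},
    {"fingers":0.0,"travel":[-317,-464,-102],"rot":[-0.1,0,-34.3]},
    {"fingers":0.0,"travel":[-317,-464,-102],"rot":[-0.1,0,-34.3]},
    {"fingers":0.0,"travel":[-317,-464,-102],"rot":[-0.1,0,-34.3]},
    {"fingers":0.0,"travel":[-317,-464,-102],"rot":[-0.1,0,-34.3]},
    {"fingers":0.0,"travel":[-317,-464,-102],"rot":[-0.1,0,-34.3]},
    {"fingers":0.0,"travel":[-317,-464,-102],"rot":[-0.1,0,-34.3]},
    {"fingers":0.0,"travel":[-317,-464,-102],"rot":[-0.1,0,-34.3]},
    {"fingers":0.0,"travel":[-317,-464,-102],"rot":[-0.1,0,-34.3]},
  ],
)

```text
time_s: 40.6
eef_pos: [499.2, 256.0, 118.1]
orientation: [-3.141, -0.0, -0.081]
wrist_force: [0.4, -0.2, 0.5]
gripper_width: 0.112
```

```bash
python3 -c "
from h import *
x,y=S(30.5,135.3)
go((x,y,60,TH),(x,y,44.7,TH))"
```

```text
t 40.6 at [499.2 256.  118.1] yaw -0.081 w 0.112 F [ 0.4 -0.2  0.5]
-> (np.float64(504.34731937943064), np.float64(315.7885915784867), 60, -0.081) travel [0.3, -60.0, 58.1] rot [-0.0, -0.0, 0.0]
-> (np.float64(504.34731937943064), np.float64(315.7885915784867), 44.7, -0.081) travel [0.3, -60.0, 73.4] rot [-0.0, -0.0, 0.0]
```

Emit:
move_arm(
  targets=[
    {"fingers":0.0,"travel":[0.3,-60,0],"rot":[0,0,0]},
    {"fingers":0.0,"travel":[0.3,-60,0],"rot":[0,0,0]},
    {"fingers":0.0,"travel":[0.3,-60,30],"rot":[0,0,0]},
    {"fingers":0.0,"travel":[0.3,-60,60],"rot":[0,0,0]},
    {"fingers":0.0,"travel":[0.3,-60,73],"rot":[0,0,0]},
    {"fingers":0.0,"travel":[0.3,-60,73],"rot":[0,0,0]},
    {"fingers":0.0,"travel":[0.3,-60,73],"rot":[0,0,0]},
  ],
)

```text
time_s: 41.3
eef_pos: [505.0, 315.6, 46.2]
orientation: [-3.141, -0.001, -0.081]
wrist_force: [0.3, 0.8, 0.1]
gripper_width: 0.107
```

```bash
python3 - <<'E'
from h import *
c=cap('wrist','w8'); go()
im=cv2.imread('pics/w8.png');cv2.imwrite('pics/w8c.png',cv2.resize(im[130:330,220:420],None,fx=3,fy=3,interpolation=cv2.INTER_CUBIC))
E
```

```text
t 41.4 at [505.2 315.8  46.5] yaw -0.081 w 0.113 F [ 0.9  1.2 -0. ]
```

View pics/w8c.png

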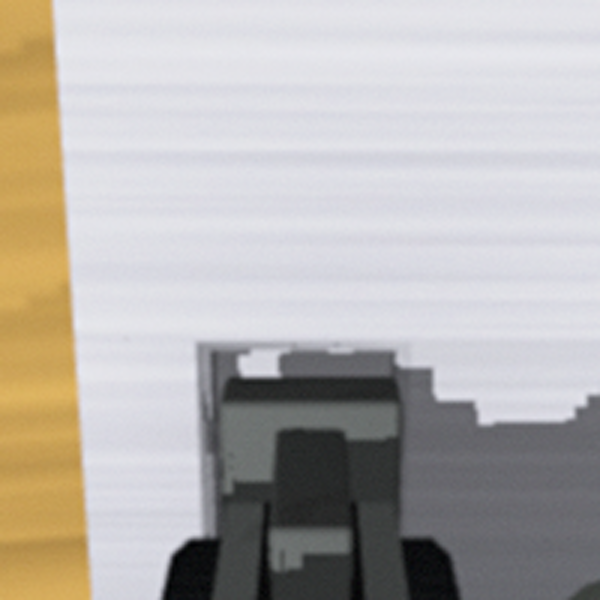

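```bash
python3 - <<'E'
from h import *
np.set_printoptions(precision=2,suppress=True)
c=load('w8'); y=-.081; c['eye']=c['eye']+np.array([-.9*np.cos(y),-.9*np.sin(y),3.3])
def F(P):
    d=P[:,:2]-C; a,b=np.cos(TH),np.sin(TH); return np.c_[a*d[:,0]+b*d[:,1],-b*d[:,0]+a*d[:,1]]
u=lambda q:np.array(q)/3+[220,130]
print('rim',F(px2w(c,u([(197,343),(410,343)]),24)))
print('bot',F(px2w(c,u([(226,379),(397,379)]),28.8)))
print('top',F(px2w(c,u([(221,403),(400,403)]),40.8)),F(np.array([[505.2,315.8]])))
E
```

```text
rim [[ 53.29 152.47]
 [ 53.33 119.41]]
bot [[ 49.12 147.72]
 [ 49.16 121.68]]
top [[ 49.94 147.59]
 [ 49.97 122.17]] [[ 31.35 135.38]]
```

Emit:
move_arm(
  targets=[
    {"fingers":0.0,"travel":[0.3,-1.0,0],"rot":[0,0,0]},
    {"fingers":0.0,"travel":[0.3,-1.0,0],"rot":[0,0,0]},
    {"fingers":0.0,"travel":[0.3,-1.0,3],"rot":[0,0,0]},
    {"fingers":0.0,"travel":[0.3,-1.0,5],"rot":[0,0,0]},
    {"fingers":0.0,"travel":[0.3,-1.0,7],"rot":[0,0,0]},
    {"fingers":0.0,"travel":[0.3,-1.0,9],"rot":[0,0,0]},
    {"fingers":0.0,"travel":[0.3,-1.0,9],"rot":[0,0,0]},
  ],
)

```text
time_s: 42.05
eef_pos: [505.4, 316.7, 37.2]
orientation: [-3.141, -0.001, -0.081]
wrist_force: [0.7, -0.3, -0.0]
gripper_width: 0.109
```

Underside ≈ 19.5 with no force: in the recess.

Emit:
move_arm(
  targets=[
    {"fingers":0.0,"travel":[0,0,2],"rot":[0,0,0]},
    {"fingers":0.0,"travel":[0,0,4],"rot":[0,0,0]},
    {"fingers":0.0,"travel":[0,0,6],"rot":[0,0,0]},
    {"fingers":0.0,"travel":[0,0,8.5],"rot":[0,0,0]},
    {"fingers":0.0,"travel":[0,0,8.5],"rot":[0,0,0]},
  ],
)

```text
time_s: 42.55
eef_pos: [505.5, 316.8, 29.6]
orientation: [-3.14, -0.0, -0.081]
wrist_force: [-5.9, -2.1, 14.6]
gripper_width: 0.114
```

```bash
python3 -c "
from h import *
go((505,200,240,1.4898))"
```

```text
t 42.5 at [505.5 316.8  29.6] yaw -0.081 w 0.114 F [-5.9 -2.1 14.6]
-> (505, 200, 240, 1.4898) travel [9.0, 116.1, -210.6] rot [-0.1, -0.1, -90.0]
```

Emit:
move_arm(
  targets=[
    {"fingers":0.35,"travel":[0,0,0],"rot":[0,0,0]},
    {"fingers":0.35,"travel":[0,0,0],"rot":[0,0,0]},
    {"fingers":0.35,"travel":[0,0,-30],"rot":[0,0,0]},
    {"fingers":0.35,"travel":[0,0,-80],"rot":[0,0,0]},
    {"fingers":0.35,"travel":[0,0,-130],"rot":[0,0,0]},
    {"fingers":0.6,"travel":[9,116,-210],"rot":[0,0,-90]},
    {"fingers":0.6,"travel":[9,116,-210],"rot":[0,0,-90]},
    {"fingers":0.6,"travel":[9,116,-210],"rot":[0,0,-90]},
    {"fingers":0.6,"travel":[9,116,-210],"rot":[0,0,-90]},
    {"fingers":0.6,"travel":[9,116,-210],"rot":[0,0,-90]},
    {"fingers":0.6,"travel":[9,116,-210],"rot":[0,0,-90]},
    {"fingers":0.6,"travel":[9,116,-210],"rot":[0,0,-90]},
  ],
)

```text
time_s: 43.75
eef_pos: [504.9, 200.0, 239.3]
orientation: [-3.141, -0.002, 0.975]
wrist_force: [-0.3, -0.1, 0.2]
gripper_width: 0.601
```

```bash
python3 -c "
from h import *
go((505,200,240,1.4898))"
```

```text
t 43.8 at [504.9 200.  239.3] yaw 0.975 w 0.601 F [-0.3 -0.1  0.2]
-> (505, 200, 240, 1.4898) travel [0.1, 0.1, -0.7] rot [-0.0, -0.1, -29.5]
```

Emit:
move_arm(
  targets=[
    {"fingers":0.9,"travel":[0,0,0],"rot":[0,0,-29.5]},
    {"fingers":0.9,"travel":[0,0,0],"rot":[0,0,-29.5]},
    {"fingers":0.9,"travel":[0,0,0],"rot":[0,0,-29.5]},
    {"fingers":0.9,"travel":[0,0,0],"rot":[0,0,-29.5]},
    {"fingers":0.9,"travel":[0,0,0],"rot":[0,0,-29.5]},
    {"fingers":0.9,"travel":[0,0,0],"rot":[0,0,-29.5]},
  ],
)

```text
time_s: 44.35
eef_pos: [504.9, 199.9, 239.2]
orientation: [3.141, -0.002, 1.487]
wrist_force: [0.9, 1.0, 0.3]
gripper_width: 0.896
```

```bash
python3 - <<'E'
from gd import *
from meas import *
np.set_printoptions(precision=2,suppress=True)
c=cap('wrist','w9'); y=c['attitude'][2]+np.pi/2; c['eye']=c['eye']+np.array([-.9*np.cos(y),-.9*np.sin(y),3.3])
im=c['color'][...,::-1].copy()
for z,col in((54,(0,0,255)),(48,(0,255,255))):
  for i,j in((0,80),(0,0),(0,-80),(60,40),(60,-40)):
    x,yy=S(i,j); 
    if z==54:
        q,s=roller(c,w2px(c,[(x,yy,54)])[0],54.); print((i,j),q-np.array([x,yy]),round(s)); cv2.polylines(im,[np.int32(w2px(c,circ(*q,54,18))*16)],True,col,1,cv2.LINE_AA,4)
for j in(-134.3,136):
    x,yy=S(30.4,j)
    for B in(FOOT,FIN):
        a,b=np.cos(TH),np.sin(TH); P=np.c_[x+a*B[:,0]-b*B[:,1],yy+b*B[:,0]+a*B[:,1],B[:,2]+12]
        cv2.polylines(im,[np.int32(cv2.convexHull(w2px(c,P).astype(np.float32))*16)],True,(0,0,255),1,cv2.LINE_AA,4)
cv2.imwrite('pics/w9v.png',cv2.resize(im,None,fx=1.25,fy=1.25,interpolation=cv2.INTER_CUBIC))
go((505,200,240,1.4898))
E
```

```text
(0, 80) [-2.46 -0.08] 130
(0, 0) [-2.14 -0.52] 118
(0, -80) [-1.   -2.29] 89
(60, 40) [-0.21 -1.37] 125
(60, -40) [ 0.15 -1.76] 114
t 44.4 at [504.9 199.9 239.2] yaw 1.487 w 0.906 F [-0.9  0.3 -0. ]
-> (505, 200, 240, 1.4898) travel [0.1, 0.1, -0.8] rot [0.0, -0.1, -0.1]
```

View pics/w9v.png

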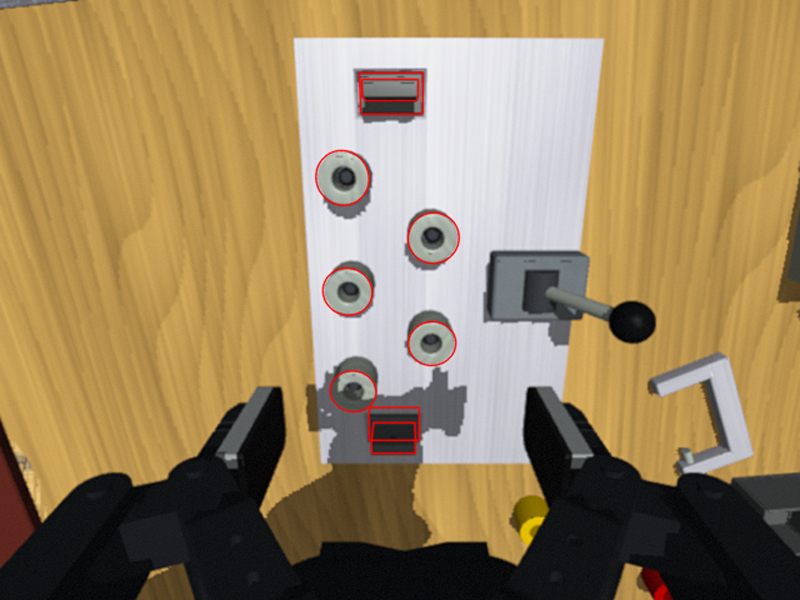

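```bash
python3 - <<'E'
from h import *
np.set_printoptions(precision=2,suppress=True)
c=load('w9'); y=1.487; c['eye']=c['eye']+np.array([-.9*np.cos(y),-.9*np.sin(y),3.3])
b=px2w(c,[(505.6,257.8)],116.5)[0]; print('ball',b)
t=px2w(load('top0'),[(225,190)],116.5)[0]-[1,-1,0]; print(t)
pb=px2w(c,[(490/1.25,252/1.25),(587/1.25,252/1.25),(488/1.25,322/1.25)],49); print('block',pb)
def F(P):
    d=P[:,:2]-C; a,s=np.cos(TH),np.sin(TH); return np.c_[a*d[:,0]+s*d[:,1],-s*d[:,0]+a*d[:,1]]
print('frame ball',F(b[None]),F(t[None]),'block',F(pb))
fy=F(b[None])[0,1]
go((*S(F(b[None])[0,0]+45,fy),160,TH),(*S(F(b[None])[0,0]+45,fy),97,TH))
E
```

```text
ball [639.98 167.64 116.5 ]
[638.42 168.11 116.5 ]
block [[566.47 202.54  49.  ]
 [636.41 196.86  49.  ]
 [563.61 148.7   49.  ]]
frame ball [[177.67  -1.39]] [[176.08  -1.05]] block [[101.58  27.45]
 [171.75  27.45]
 [103.09 -26.45]]
t 44.4 at [504.9 199.9 239.2] yaw 1.487 w 0.906 F [-0.9  0.3 -0. ]
-> (np.float64(684.8310295805362), np.float64(163.99823379131067), 160, -0.081) travel [-20.9, 182.3, 79.2] rot [-0.1, -0.1, 89.9]
-> (np.float64(684.8310295805362), np.float64(163.99823379131067), 97, -0.081) travel [-21.1, 182.3, 142.2] rot [-0.1, -0.1, 89.9]
```

Emit:
move_arm(
  targets=[
    {"fingers":0.0,"travel":[-21,182,0],"rot":[0,0,90]},
    {"fingers":0.0,"travel":[-21,182,0],"rot":[0,0,90]},
    {"fingers":0.0,"travel":[-21,182,0],"rot":[0,0,90]},
    {"fingers":0.0,"travel":[-21,182,0],"rot":[0,0,90]},
    {"fingers":0.0,"travel":[-21,182,0],"rot":[0,0,90]},
    {"fingers":0.0,"travel":[-21,182,0],"rot":[0,0,90]},
    {"fingers":0.0,"travel":[-21,182,0],"rot":[0,0,90]},
    {"fingers":0.0,"travel":[-21,182,0],"rot":[0,0,90]},
    {"fingers":0.0,"travel":[-21,182,0],"rot":[0,0,90]},
    {"fingers":0.0,"travel":[-21,182,0],"rot":[0,0,90]},
    {"fingers":0.0,"travel":[-21,182,0],"rot":[0,0,90]},
    {"fingers":0.0,"travel":[-21,182,0],"rot":[0,0,90]},
  ],
)

```text
time_s: 45.6
eef_pos: [684.5, 164.2, 238.9]
orientation: [-3.14, -0.0, -0.086]
wrist_force: [-0.0, -0.3, -0.1]
gripper_width: -0.003
```

```bash
python3 -c "
from h import *
go((684.8,164,97,TH))"
```

```text
t 45.6 at [684.5 164.2 238.9] yaw -0.086 w -0.003 F [-0.  -0.3 -0.1]
-> (684.8, 164, 97, -0.081) travel [0.3, 0.3, 141.9] rot [-0.1, -0.0, -0.3]
```

Emit:
move_arm(
  targets=[
    {"fingers":0.0,"travel":[0,0,40],"rot":[0,0,0]},
    {"fingers":0.0,"travel":[0,0,80],"rot":[0,0,0]},
    {"fingers":0.0,"travel":[0,0,120],"rot":[0,0,0]},
    {"fingers":0.0,"travel":[0,0,142],"rot":[0,0,0]},
    {"fingers":0.0,"travel":[0,0,142],"rot":[0,0,0]},
  ],
)

```text
time_s: 46.1
eef_pos: [682.4, 164.7, 93.2]
orientation: [3.141, 0.005, -0.084]
wrist_force: [-0.1, 0.7, -0.4]
gripper_width: 0.0
```

Emit:
move_arm(
  targets=[
    {"fingers":0.0,"travel":[-10,0,0],"rot":[0,0,0]},
    {"fingers":0.0,"travel":[-18,0,0],"rot":[0,0,0]},
    {"fingers":0.0,"travel":[-26,0,0],"rot":[0,0,0]},
    {"fingers":0.0,"travel":[-34,0,0],"rot":[0,0,0]},
    {"fingers":0.0,"travel":[-42,0,0],"rot":[0,0,0]},
    {"fingers":0.0,"travel":[-50,0,0],"rot":[0,0,0]},
    {"fingers":0.0,"travel":[-58,0,0],"rot":[0,0,0]},
    {"fingers":0.0,"travel":[-66,0,0],"rot":[0,0,0]},
    {"fingers":0.0,"travel":[-74,0,0],"rot":[0,0,0]},
    {"fingers":0.0,"travel":[-82,0,0],"rot":[0,0,0]},
    {"fingers":0.0,"travel":[-86,0,0],"rot":[0,0,0]},
    {"fingers":0.0,"travel":[-86,0,0],"rot":[0,0,0]},
  ],
)

```text
time_s: 47.3
eef_pos: [596.0, 172.1, 93.6]
orientation: [3.141, 0.006, -0.084]
wrist_force: [0.4, 0.5, -0.3]
gripper_width: -0.002
```

Emit:
move_arm(
  targets=[
    {"fingers":0.0,"travel":[-3,0,0],"rot":[0,0,0]},
    {"fingers":0.0,"travel":[-6,0,0],"rot":[0,0,0]},
    {"fingers":0.0,"travel":[-8,0,0],"rot":[0,0,0]},
    {"fingers":0.0,"travel":[-8,0,0],"rot":[0,0,0]},
  ],
)

```text
time_s: 47.7
eef_pos: [590.5, 172.3, 94.8]
orientation: [3.141, 0.0, -0.084]
wrist_force: [8.6, -0.6, -0.2]
gripper_width: -0.003
```

Emit:
move_arm(
  targets=[
    {"fingers":0.0,"travel":[20,0,0],"rot":[0,0,0]},
    {"fingers":0.0,"travel":[40,0,0],"rot":[0,0,0]},
    {"fingers":0.0,"travel":[60,0,-30],"rot":[0,0,0]},
    {"fingers":0.0,"travel":[60,0,-80],"rot":[0,0,0]},
    {"fingers":0.0,"travel":[60,0,-130],"rot":[0,0,0]},
    {"fingers":0.0,"travel":[0,330,-130],"rot":[0,0,0]},
    {"fingers":0.0,"travel":[0,330,-130],"rot":[0,0,0]},
    {"fingers":0.0,"travel":[0,330,-130],"rot":[0,0,0]},
    {"fingers":0.0,"travel":[0,330,-130],"rot":[0,0,0]},
    {"fingers":0.0,"travel":[0,330,-130],"rot":[0,0,0]},
    {"fingers":0.0,"travel":[0,330,-130],"rot":[0,0,0]},
    {"fingers":0.0,"travel":[0,330,-130],"rot":[0,0,0]},
  ],
)

```text
time_s: 48.9
eef_pos: [560.9, -160.1, 225.1]
orientation: [3.142, -0.0, -0.087]
wrist_force: [0.6, 0.1, -0.7]
gripper_width: -0.002
```

```bash
python3 - <<'E'
from h import *
np.set_printoptions(precision=2,suppress=True)
c=cap('top','t9'); s=cap('scene','s9'); go()
P=[(*S(137+80*np.sin(.5-a),-1.4),46+80*np.cos(.5-a)) for a in(0,.85,1.0)]
print('exp top px ball at lever 0,.85,1',w2px(c,np.array(P)+[1,-1,0]),'scene',w2px(s,P))
a=cv2.imread('pics/t9.png')[175:325,125:335]; b=cv2.imread('pics/s9.png')[210:400,290:530]
a=cv2.resize(a,(800,571),interpolation=cv2.INTER_CUBIC)[:, :]; 
a=cv2.resize(cv2.imread('pics/t9.png')[175:325,125:335],(420,300),interpolation=cv2.INTER_CUBIC); b=cv2.resize(b,(379,300),interpolation=cv2.INTER_CUBIC)
cv2.imwrite('pics/fin.png',np.hstack([a,b]))
E
```

```text
t 49.0 at [ 559.9 -162.9  225.5] yaw -0.093 w -0.0 F [-0.2  0.3 -0.5]
exp top px ball at lever 0,.85,1 [[225.19 190.44]
 [220.9  226.03]
 [220.85 232.44]] scene [[375.03 290.84]
 [399.27 266.62]
 [402.66 265.01]]
```

View pics/fin.png

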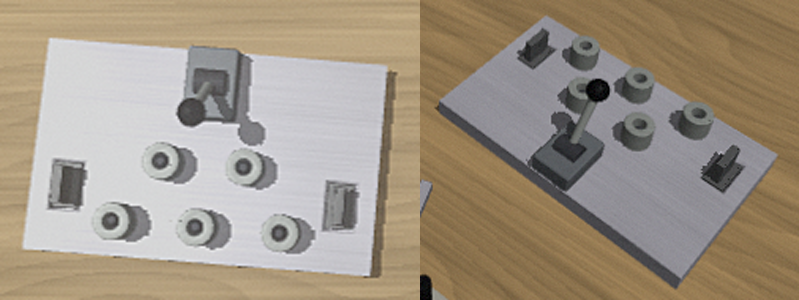

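```bash
python3 - <<'E'
from h import *
for f,(u,v),exp in(('t9',(220,230),None),('top0',(225,190),None),('s9',(402,267),None),('scene0',(376,291),None)):
    g=cv2.cvtColor(load(f)['color'],cv2.COLOR_RGB2GRAY); w=(g[v-14:v+15,u-14:u+15]<45).astype(np.uint8)
    n,l,st,ce=cv2.connectedComponentsWithStats(w); k=1+np.argmax(st[1:,4]); print(f,ce[k]+[u-14,v-14],st[k][2:])
E
```

```text
Traceback (most recent call last):
ValueError: attempt to get argmax of an empty sequence
```

```bash
python3 - <<'E'
from h import *
for f,(u,v) in(('t9',(220,230)),('top0',(225,190)),('s9',(402,267)),('scene0',(376,291))):
  for th in(60,75):
    g=cv2.cvtColor(load(f)['color'],cv2.COLOR_RGB2GRAY); w=(g[v-14:v+15,u-14:u+15]<th).astype(np.uint8)
    n,l,st,ce=cv2.connectedComponentsWithStats(w)
    if n>1: k=1+np.argmax(st[1:,4]); print(f,th,ce[k]+[u-14,v-14],st[k][2:])
E
```

```text
t9 60 [215. 227.] [1 1 1]
t9 75 [220.84285714 230.24285714] [14 14 70]
top0 60 [224.5        189.83098592] [ 14  15 142]
top0 75 [224.59509202 190.00613497] [ 14  18 163]
s9 60 [401.8        266.87777778] [ 19  15 180]
s9 75 [401.22727273 267.2979798 ] [ 19  22 198]
scene0 60 [376.90793651 295.59047619] [ 26  22 315]
scene0 75 [376.90322581 295.85043988] [ 27  22 341]
```

```bash
python3 -c "
from h import *
go(); print(manip.job_done())"
```

```text
t 49.0 at [ 559.9 -162.9  225.5] yaw -0.093 w -0.0 F [-0.2  0.3 -0.5]
the job is handed in; nothing more can be done
None
```

The job is handed in after about 49 s of robot time. All five grey rollers are on their own spindles, both guide blocks are pressed into the recesses, and then I swung the lever over. The coloured look-alikes, the jar, the pin vise and the clamp were left alone, though I did not re-measure the three bystanders at the end.

**Rollers and guides:** I pressed each piece down until the plate or recess floor pushed back with about 9–25 N, at the expected height. The first try at guide 1 caught on the rim of the recess. I moved it about 1.5 mm and it then slid in freely. The last wrist, top and scene pictures show all seven pieces upright and in place.

**Lever:** The push ended at about 8.6 N, where only about 1 N is needed to move the lever, so it was against its stop. The top camera puts it at about 0.95 rad. The scene camera is less certain, reading between 0.85 and 1.0. I did not push again.

**Checks that disagreed:**
- **Cameras:** they differed by 2–4 mm on the plate's position. I relied on the grasps and contact forces instead.
- **Roller fits:** in the last wrist picture the roller positions came out up to 2.5 mm from nominal. That is more than the 1.5 mm play allows, so I put most of it down to camera error.

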